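# Key the tube rail and hang its saddles

### The arm

A 6-joint arm with a two-finger parallel gripper is mounted at the origin on a cart in front of the work surface, level with it; the furniture and walls round the work are solid. World frame = base frame: x ahead of the robot, y to its left, z up, the work surface at z = 0. Lengths are in mm, angles in rad, forces in N, time in s.
With the tool pointing down it reaches from about 350 to 975 mm from the base axis. Payload 7.1 kg.
Tool frame: the origin (TCP) lies between the finger pads; the fingertips stand 14 mm ahead of it and the grasp point (between the pads) lies 5 mm behind it (ctrl.tcp_to_tips is the distance from the TCP to the fingertips, in mm); z points along the fingers, y is the line along which they close (so a half turn about z gives the same grasp; the last joint's range is limited). The gripper opens to 88 mm and grips with 3 to 60 N. Pads are 20 mm wide; open, the fingers measure 115 mm over their backs; the gripper's body (75 mm by 178 mm) begins 61 mm behind the grasp point.
Start: joints at [1.289, 0.423, 1.63, -0, 1.089, -0.019], TCP at [162.334, 603.533, 236.675] pointing down, gripper open.
Joint ranges: [-3, 3], [-0.9, 2.11], [0.09, 2.58], [-1.31, 4.45], [0.11, 2.69], [-2.54, 2.54]. Speed limits (rad/s): [2.39, 2.39, 3.01, 3.14, 3.14, 3.14].

### API

Orientations are given as a rotation vector (axis times angle).
In Python, from workcell import ctrl gives the robot as it stands.
- The arm moves only by the tool apply_moves, never from a script. Its argument "series" is a list that holds one entry, the list of rows, each a list of 7 numbers: the shift along the tool's x, y, z in cm, then the turn, a rotation vector about the tool's x, y, z in degrees, then the opening, from 0 (shut) to 1 (fully open). A call has 1 to 12 rows; each row shifts and turns the commanded pose from where the row before left it, along the tool's axes as they then stand; what a row does not reach is not made up. A row lasts 1/10 s, in which the tool goes at most 50 mm and 8.59 degrees, less where a joint would pass 70% of its speed; a pose out of reach is approached as far as the arm can. A call with a gripper value outside its range is refused whole. The fingers move at their own pace and stop on an object; the grip force is fixed at half the most. Time passes only in rows, so rows that do not move let the fingers close. It gives the time, the measured TCP pose, the force and the opening at its end, in the units of the state.
- ctrl.get_obs(): the state, without advancing time (a new reading comes with each control period).
- ctrl.get_image(name): name is "scene" or "side" or "wrist"; returns a dict with "img" (400x640x3 uint8, blue, green, red), "K" (3x3 intrinsics, pixels), "cam_to_world" (4x4, takes a point from camera to world coordinates). Camera axes: x right, y down, z forward; pixel columns grow to the right and rows downward; lengths in mm; the calibration is good to about 2 mm. The wrist camera is an equidistant fisheye: a pixel r from the principal point sees the ray r / f radians off the axis. A picture is of the moment at which its call begins. There is no depth.
- ctrl.close_job(): hands the job in, once; it reports no verdict.
The state is a dict: "t": time; "qpos": joint angles; "qvel": joint speeds; "joint_torque": joint torques, N m; "ee_pos": TCP position; "orientation": TCP orientation; "ft_force": force on the tool from outside, world axes, zero at the start; "moment": the same for the moment, N m; "width": finger opening in mm.
Only numpy, scipy, OpenCV 4.12 (cv2) and the standard library are available. Lean on these libraries where they do the work, as an engineer would, in place of code of your own. Each camera call takes 0.05 s, during which the arm holds its last target. There are 200 camera calls.

### The job

Make the tube rail ready for use: put one tapered key into the key slot of each hub, sloping side to the brass shoe, and drive both fully home with the mallet (start them by hand, but do the last of the driving with the mallet only), so that the shoulders sit down on the hubs. Only then hang every tube saddle there is over the rail between the hubs, one leg on either side of the bar, and leave the mallet standing upright on the bench.

Things in the scene. Friction and masses are not known exactly. Their poses are not given: they have to be found in the camera images.
- key_1_mid (a point): Plain steel gib key, 62 mm tall, standing tip down in the key block. Blade below, 40 mm long, 14 mm wide along y, tapered along x; square head above its shoulder, 20 (x) x 18 (y) x 22 mm tall. The point is on the axis half-way up: 31 mm above the tip, 9 mm below the shoulder. z points up along the key. About 60 g.
- key_2_mid (a point): A second key, the same as key_1_mid.
- key_block: Grey fixed block 46 (x) x 116 (y) x 44 mm tall, origin under its middle, with two pockets 34 mm deep, 64 mm apart along its y, in which the keys stand with the shoulder 6 mm above the block's top.
- hub_1 (a point): Middle of the key slot's mouth in the robot's right-hand hub, level with the flat hub top, 122 mm above the bench. z up, y along the rail, x from the rail (21 mm away) to the slot's shoe side, roughly towards the robot. Slot 17 mm (y) x 10.5 mm (x) at the mouth, from -6 to +4.5 mm in x, narrowing downwards on +x, where the brass shoe is. A key enters tip down on this point, with parallel axes.
- hub_2 (a point): The same on the left-hand hub, 280 mm from hub_1 along the rail. In either hub a key drops freely until its point is about 3 mm above this one (shoulder 12 mm proud); further driving takes some 5 to 20 N, rising, and it stays by friction. Fully home its shoulder rests on the hub top, its point 9 mm below this one.
- shoe_1 (a joint): How far the key has pushed the sprung brass shoe of hub_1 (m): 0 with no key or a loose one, about 0.0015 with the key fully home and tight.
- shoe_2 (a joint): How far the key has pushed the sprung brass shoe of hub_2 (m): 0 with no key or a loose one, about 0.0015 with the key fully home and tight.
- rail_mid (a point): Middle of the horizontal steel rail, on its axis, 100 mm above the bench. The bar is 20 mm in diameter, runs along this point's y axis, and is free for 236 mm between the hubs' squared shaft ends; z up. It is fixed, the stand bolted down. Hubs: 40 mm along the rail, reaching 48 mm from the axis along +x (towards the robot) and 22 mm the other way.
- mallet_mid (a point): In-line mallet standing upright on its striking face: white nylon head below, 44 mm in diameter and 34 mm tall, dark round handle above it, 26 mm in diameter and 62 mm tall. The point is on its axis half-way up, 48 mm above the striking face; z points up along the handle. About 300 g.
- saddle_1_mid (a point): Tube saddle of bent aluminium strip, an upside-down U standing on its two curled feet: 60 mm tall, 40 mm long along y, 34 mm across the legs along x (56 mm at the feet, the lowest 10 mm), 28 mm between the legs, open below, 90 g. Point: its middle, 30 mm above the feet; z up. Hung, the crest rests on the bar and the point is 16 mm below the bar's axis. One to three are there; absent ones read None.
- saddle_2_mid (a point): As saddle_1_mid.
- saddle_3_mid (a point): As saddle_1_mid.
- saddle_1: The same saddle, origin between its feet.
- saddle_2: As saddle_1.
- saddle_3: As saddle_1.
- key_1: The first key, origin at its tip. The blade's -x face is flat and upright, 6 mm from the axis; its +x face slopes, 1 mm from the axis at the tip and 6 mm at the shoulder (taper 1 in 8). The lowest 5 mm are eased by 1 mm on the -x and y faces.
- key_2: The second key, origin at its tip.
- mallet: The mallet, origin at the middle of its striking face.

How it is judged:
By the outcome, as a careful person would: the job done as asked, in the order asked, and still so for the second after the job is handed in, with the robot touching nothing.
Of saddle_1, saddle_2, saddle_3 only 1 to 3 are there at a start; the rules pass over those that are not, and their reading is None.
At some moment in a run one of saddle_1, saddle_2, saddle_3, mallet may be knocked a few centimetres aside while the robot is not near it.
It also fails if it takes over 210 s, if anything falls off the work surface, if the arm or the gripper's body presses on something with over 40 N, if the wrist force passes 120 N, or if a joint passes its speed limit or range.

## Working session

There is one attempt and no reset: what is moved stays moved. The work goes in short steps, Python scripts to look and compute and a tool call to move; the robot and the scene stay as the last step left them, time stands still between calls to the robot, and variables do not carry over. Pictures are saved under pics/ and viewed, on a budget of 14 in all, crops included, one or two more only if the job needs it, and the job is handed in when it is done.

Besides the shell and the picture viewer there is one more tool, called by a JSON object that holds its "fn" and its "kwargs", one argument or row to a line. apply_moves: Moves the arm, as the interface text tells. Its arguments: {"type":"object","properties":{"series":{"type":"array","items":{"type":"array","items":{"type":"array","items":{"type":"number"}}}}},"required":["series"]}

```bash
mkdir -p pics; ls; cat > h.py <<'E'
import numpy as np, cv2
from scipy.spatial.transform import Rotation as R
from workcell import ctrl
def grab(n,save=None):
    d=ctrl.get_image(n)
    if save: cv2.imwrite('pics/'+save,d['img'])
    return d
def ray(d,u,v,fish=False):
    K=np.array(d['K']);T=np.array(d['cam_to_world'])
    x=(u-K[0,2])/K[0,0];y=(v-K[1,2])/K[1,1]
    if fish:
        r=np.hypot(x,y); c=np.array([x*np.sin(r)/max(r,1e-9),y*np.sin(r)/max(r,1e-9),np.cos(r)])
    else: c=np.array([x,y,1])
    return T[:3,3],T[:3,:3]@(c/np.linalg.norm(c))
def onz(d,u,v,z,fish=False):
    o,r=ray(d,u,v,fish); return o+r*(z-o[2])/r[2]
def proj(d,P,fish=False):
    K=np.array(d['K']);T=np.array(d['cam_to_world'])
    c=T[:3,:3].T@(np.asarray(P,float)-T[:3,3])
    if fish:
        th=np.arctan2(np.hypot(c[0],c[1]),c[2]);s=th/np.hypot(c[0],c[1]);x,y=c[0]*s,c[1]*s
    else: x,y=c[0]/c[2],c[1]/c[2]
    return np.array([K[0,0]*x+K[0,2],K[1,1]*y+K[1,2]])
def tri(*rs):
    A=np.zeros((3,3));b=np.zeros(3)
    for o,r in rs:
        M=np.eye(3)-np.outer(r,r);A+=M;b+=M@o
    return np.linalg.solve(A,b)
E
python3 - <<'E'
from h import *
np.set_printoptions(precision=3,suppress=True)
for n in ['scene','side','wrist']:
    d=grab(n,n+'0.png');print(n,np.array(d['K']),np.array(d['cam_to_world']))
o=ctrl.get_obs();print(o)
E
```

```text
pics
scene [[363.58    0.    319.876]
 [  0.    363.58  199.259]
 [  0.      0.      1.   ]] [[ -0.606  -0.328   0.725 -91.99 ]
 [ -0.796   0.234  -0.559 515.535]
 [  0.014  -0.915  -0.403 446.013]
 [  0.      0.      0.      1.   ]]
side [[436.377   0.    323.05 ]
 [  0.    436.377 192.488]
 [  0.      0.      1.   ]] [[   0.924   -0.162    0.348  206.266]
 [  -0.384   -0.397    0.834 -757.65 ]
 [   0.003   -0.904   -0.428  491.319]
 [   0.       0.       0.       1.   ]]
wrist [[309.707   0.    320.824]
 [  0.    309.707 202.023]
 [  0.      0.      1.   ]] [[  0.259   0.935   0.241  97.075]
 [  0.966  -0.251  -0.067 619.257]
 [ -0.002   0.25   -0.968 383.745]
 [  0.      0.      0.      1.   ]]
{'t': 0.15, 'qpos': array([ 1.289,  0.424,  1.631, -0.   ,  1.089, -0.019]), 'qvel': array([-0.001, -0.003, -0.001, -0.001, -0.   , -0.001]), 'joint_torque': array([ -0.   , -54.499, -27.392,   0.064,   0.021,  -0.   ]), 'ee_pos': array([162.213, 603.155, 236.082]), 'orientation': array([-0.412, -3.114,  0.002]), 'ft_force': array([-0.05 , -0.009, -0.272]), 'moment': array([-0.027,  0.051, -0.008]), 'width': 87.54076099573058}
```

View pics/scene0.png

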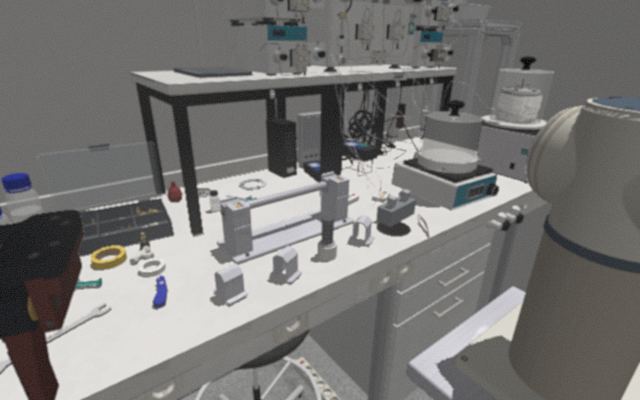

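View pics/side0.png

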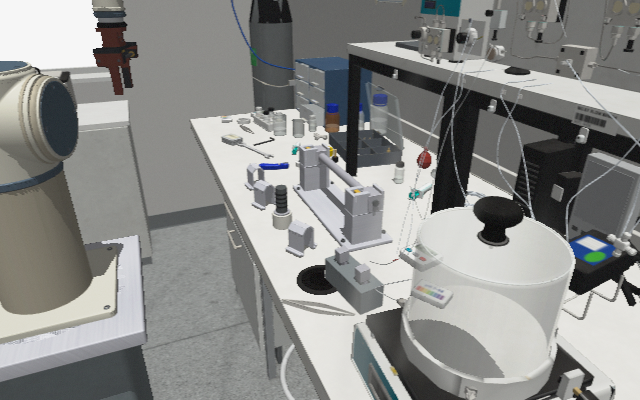

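The scene view shows three saddles at about (230,283), (287,264) and (362,230). It also shows the mallet (327,245), the key block (397,210) and the hubs (236,228), (336,198). The side view shows the same items. I'll enlarge crops of both to get pixel positions.

```bash
python3 - <<'E'
import cv2,numpy as np
a=cv2.imread('pics/scene0.png')[165:315,205:425]; b=cv2.imread('pics/side0.png')[130:320,230:400]
a=cv2.resize(a,(800,545),interpolation=cv2.INTER_CUBIC); cv2.imwrite('pics/c_scene.png',a)
b=cv2.resize(b,(537,600),interpolation=cv2.INTER_CUBIC); cv2.imwrite('pics/c_side.png',b)
E
```

```text
(no output)
```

View pics/c_scene.png

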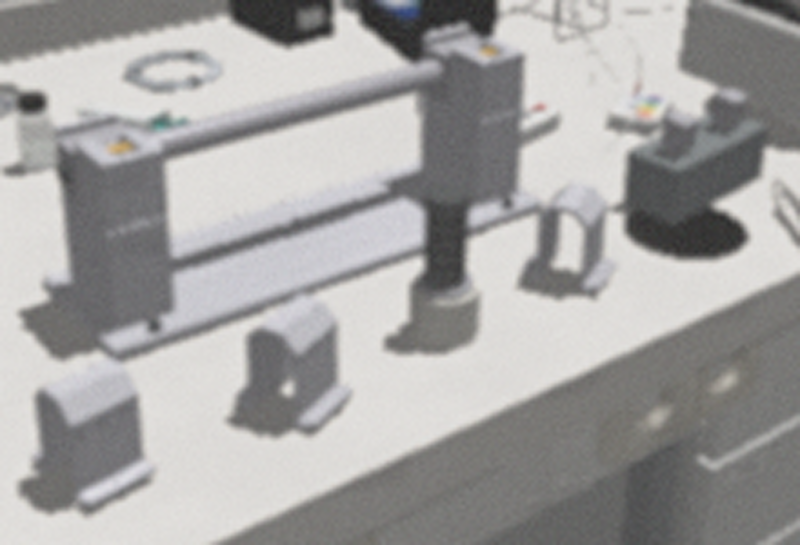

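View pics/c_side.png

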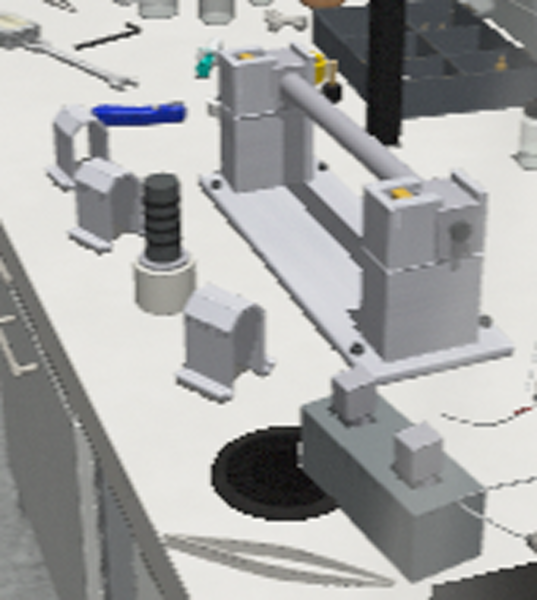

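Both crops show the brass shoe patches on the hub tops: scene (121,147) and (488,50), side (245,57) and (401,193). They also show both keys, the mallet and all three saddles. Next I'll triangulate rough positions.

```bash
python3 - <<'E'
from h import *
np.set_printoptions(precision=1,suppress=True)
A=grab('scene');B=grab('side')
s=800/220;t=537/170
P={'shoe_L':((121,147),(245,57)),'shoe_R':((488,50),(401,193)),'keyA':((680,118),(353,382)),'keyB':((727,95),(419,438)),
'mallet_top':((446,203),(162,180)),'sadL':((88,380),(80,122)),'sadM':((293,318),(108,180)),'sadR':((577,200),(226,305))}
for k,(a,b) in P.items():
    ra=ray(A,205+a[0]/s,165+a[1]/s);rb=ray(B,230+b[0]/t,130+b[1]/t)
    p=tri(ra,rb);e=np.linalg.norm(np.cross(p-ra[0],ra[1]));print(k,p,e)
E
```

```text
shoe_L [572.2 223.6 119.2] 0.3002521649367748
shoe_R [571.3 -56.6 120.3] 0.8608744959028485
keyA [ 487.3 -169.7   68.6] 0.18474808542240012
keyB [ 496.6 -231.5   68.7] 0.30759399645108665
mallet_top [452.9  76.   91. ] 3.6190294521418855
sadL [454.1 303.2  52.6] 1.3738413190665324
sadM [445.5 185.7  50.4] 1.4529335464657183
sadR [458.  -40.   54.2] 1.5308755943612582
```

{"fn": "apply_moves", "kwargs": {
  "series": [
    [[0,0,0,0,0,-7.5,1],[0,0,0,0,0,-7.5,1],[-2.4,-4,0,0,0,0,1],[-2.4,-4,0,0,0,0,1],[-2.4,-4,0,0,0,0,1],[-2.4,-4,0,0,0,0,1],[-2.4,-4,0,0,0,0,1],[-2.4,-4,0,0,0,0,1],[-2.4,-4,0,0,0,0,1],[-2.4,-4,0,0,0,0,1],[-2.4,-4,0,0,0,0,1],[-2.4,-4,0,0,0,0,1]]
  ]
}}

```text
t: 1.45
ee_pos: [402.6, 201.6, 236.9]
orientation: [0.001, 3.141, 0.001]
ft_force: [0.2, -0.6, -0.6]
width: 87.7
```

{"fn": "apply_moves", "kwargs": {
  "series": [
    [[-2.4,-4,0,0,0,0,1],[-2.4,-4,0,0,0,0,1],[-2.4,-4,0,0,0,0,1],[-2.4,-4,0,0,0,0,1],[0,0,0,0,0,0,1],[0,0,0,0,0,0,1],[0,0,0,0,0,0,1]]
  ]
}}

```text
t: 2.15
ee_pos: [497.0, 43.8, 236.5]
orientation: [-0.001, -3.141, -0.0]
ft_force: [0.1, -0.5, 0.7]
width: 87.8
```

```bash
python3 - <<'E'
from h import *
np.set_printoptions(precision=3,suppress=True)
d=grab('wrist','w1.png');np.savez('w1.npz',K=d['K'],cam_to_world=d['cam_to_world'])
print(np.array(d['cam_to_world']))
o=ctrl.get_obs();print(o['t'],o['ee_pos'],o['qpos'],R.from_rotvec(o['orientation']).as_matrix())
cv2.imwrite('pics/w1c.png',cv2.resize(d['img'],(800,500),interpolation=cv2.INTER_CUBIC))
E
```

```text
[[  0.      0.969   0.249 429.639]
 [  1.     -0.     -0.     42.173]
 [ -0.      0.249  -0.969 384.27 ]
 [  0.      0.      0.      1.   ]]
2.2 [496.989  44.178 236.525] [ 0.065  0.238  1.904  0.     1.    -1.506] [[-1.    -0.    -0.001]
 [-0.     1.     0.   ]
 [ 0.001  0.    -1.   ]]
```

View pics/w1c.png

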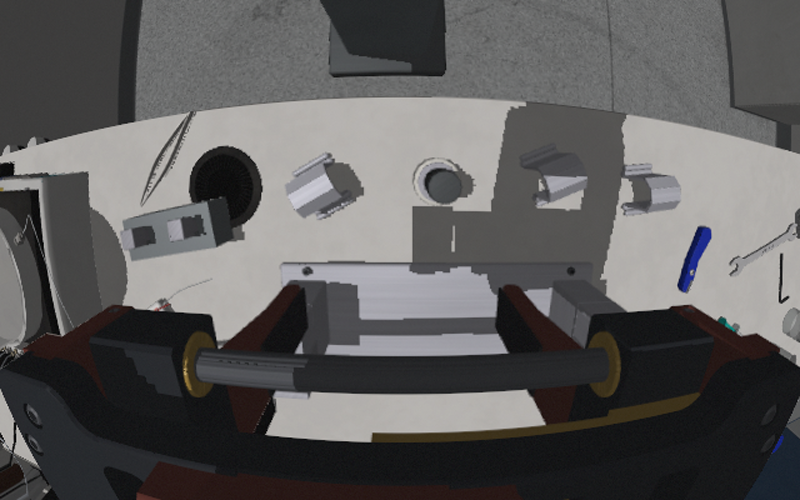

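The wrist view shows, in 800x500 pixels, keys at (140,237) and (185,230). The mallet is at (444,186) and the saddles at (318,190), (560,180) and (655,190). The hubs are partly hidden by the gripper, so I'll shift forward and lower for a sharper view of everything.

{"fn": "apply_moves", "kwargs": {
  "series": [
    [[-3.1,0,2.3,0,0,0,1],[-3.1,0,2.3,0,0,0,1],[-3.1,0,2.3,0,0,0,1],[0,0,0,0,0,0,1],[0,0,0,0,0,0,1],[0,0,0,0,0,0,1]]
  ]
}}

```text
t: 2.8
ee_pos: [589.8, 44.0, 168.3]
orientation: [0.001, -3.141, -0.0]
ft_force: [0.2, -0.4, -0.4]
width: 87.6
```

```bash
python3 - <<'E'
from h import *
np.set_printoptions(precision=3,suppress=True)
d=grab('wrist','w2.png');np.savez('w2.npz',K=d['K'],cam_to_world=d['cam_to_world'])
print(np.array(d['cam_to_world'])[:3,3])
im=d['img']
def box(P,half=30):
    u,v=proj(d,P,True);return im[int(v)-half:int(v)+half,int(u)-half:int(u)+half],(int(u)-half,int(v)-half)
ps=[(575,-57,122),(575,224,122),(492,-200,60),(453,76,96),(454,303,55),(446,186,55),(458,-40,55)]
rows=[]
t=[]
for p in ps:
    c,o=box(p,33 if p[2]!=60 else 33);print(p,o,c.shape)
    c=cv2.copyMakeBorder(c,0,66-c.shape[0],0,66-c.shape[1],cv2.BORDER_CONSTANT)
    t.append(cv2.resize(c,(198,198),interpolation=cv2.INTER_CUBIC))
t.append(t[0]*0)
cv2.imwrite('pics/m2.png',np.vstack([np.hstack(t[:4]),np.hstack(t[4:])]))
E
```

```text
[522.345  42.3   316.077]
(575, -57, 122) (145, 172) (66, 66, 3)
(575, 224, 122) (515, 172) (66, 66, 3)
(492, -200, 60) (49, 77) (66, 66, 3)
(453, 76, 96) (335, -3) (0, 66, 3)
(454, 303, 55) (534, 44) (66, 66, 3)
(446, 186, 55) (445, 16) (66, 66, 3)
(458, -40, 55) (192, 20) (66, 66, 3)
```

View pics/m2.png

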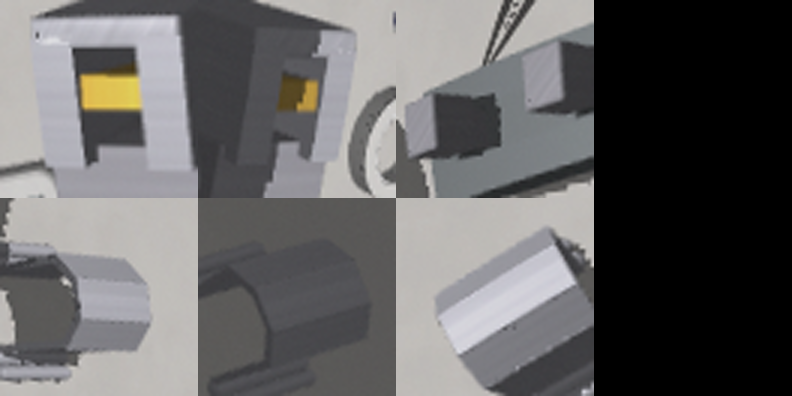

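This montage shows the brass shoe and slot clearly in both hub tops (the first two tiles). It also shows the key heads standing in the block and the crests of all three saddles. The mallet is out of frame. I'll enlarge the hubs with predicted slot outlines drawn on top.

```bash
python3 - <<'E'
from h import *
np.set_printoptions(precision=1,suppress=True)
d=dict(np.load('w2.npz'));d['img']=cv2.imread('pics/w2.png');im=d['img']
t=[]
for (u,v) in [(145,172),(515,172)]:
    c=cv2.resize(im[v:v+66,u:u+66],(396,396),interpolation=cv2.INTER_CUBIC);
    for k in range(0,66,10):
        cv2.putText(c,str(k+v),(0,k*6+6),0,.3,(0,0,255));cv2.putText(c,str(k+u),(k*6,390),0,.3,(0,0,255));cv2.line(c,(k*6,0),(k*6,4),(0,0,255),1);cv2.line(c,(0,k*6),(4,k*6),(0,0,255),1)
    t.append(c)
cv2.imwrite('pics/m3.png',np.hstack(t))
# brass centroid & corners
hsv=cv2.cvtColor(im,cv2.COLOR_BGR2HSV)
m=cv2.inRange(hsv,(15,110,40),(35,255,255))
n,l,s,c=cv2.connectedComponentsWithStats(m)
for i in range(1,n):
    if s[i,4]>40: print(s[i],c[i],onz(d,*c[i],122,True),onz(d,s[i,0],c[i][1],122,True),onz(d,s[i,0]+s[i,2],c[i][1],122,True),
      'x near/far',onz(d,c[i][0],s[i,1],122,True)[0],onz(d,c[i][0],s[i,1]+s[i,3],122,True)[0])
E
```

```text
[172 193  20  16 258] [181.4 201.7] [572.3 -54.6 122. ] [572.3 -62.3 122. ] [572.3 -46.3 122. ] x near/far 566.0389510117483 577.50477735104
[542 198  13  11 125] [548.1 203.1] [573.1 223.1 122. ] [573.1 216.  122. ] [573.1 231.3 122. ] x near/far 568.9325383395773 577.9892002139363
[582 251  27  18 265] [595.3 259.1] [629.7 309.9 122. ] [627.4 286.8 122. ] [632.4 336.7 122. ] x near/far 620.7240892604348 640.9304974363833
[146 265  26  53 679] [156.  290.8] [646.6 -90.9 122. ] [ 647.7 -101.2  122. ] [644.9 -75.3 122. ] x near/far 622.7997592666447 674.7853637126361
[471 265  26  53 675] [485.7 290.8] [646.3 175.4 122. ] [644.8 161.  122. ] [647.6 187.1 122. ] x near/far 622.5388750117187 674.4557032090152
[ 298  314  262   40 2047] [440.7 338.8] [691.2 143.3 122. ] [684.1  24.3 122. ] [722.6 297.  122. ] x near/far 664.490636146476 709.5426146456953
```

View pics/m3.png

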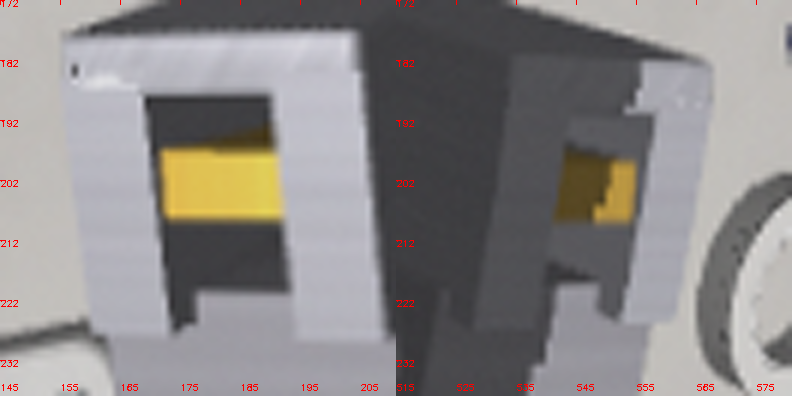

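Hub_1's top has its near edge at v≈178 between u≈155.5 and 204. Its brass is at v 197–209 and the slot lies beyond, to v≈220. Hub_2 is similar, mirrored. Next I'll compute the hub geometry and the key heads.

```bash
python3 - <<'E'
from h import *
np.set_printoptions(precision=1,suppress=True)
d=dict(np.load('w2.npz'))
f=lambda u,v,z=122:onz(d,u,v,z,True)
X=lambda cx,u0:(u0+cx/6)
V=lambda cy:172+cy/6
for n,u0,pts in [('hub1',145,dict(nl=(62,38),nr=(355,33),bl=(98,333),br=(388,338),brass_nl=(162,150),brass_nr=(277,148),brass_fl=(166,219),brass_fr=(284,218),slot_fl=(172,333),slot_fr=(290,292),recess_nl=(145,96),recess_nr=(271,95))),
 ('hub2',515-66,dict(nl=(513,52),nr=(712,66),bl=(470,330),br=(652,324),brass_nl=(565,150),brass_nr=(636,158),brass_fl=(555,220),brass_fr=(632,222)))]:
    for k,(a,b) in pts.items(): print(n,k,f(X(a,u0),V(b))[:2])
print('wrong u0 check',X(396,515-66))
# key heads top z=72: tiles 3x, origin (49,77)
for n,p in dict(A=[(440-396,92),(405-396,98),(408-396,150),(436-396,158)]).items(): print(0)
im=cv2.imread('pics/w2.png')[77:143,49:135]
cv2.imwrite('pics/k.png',cv2.resize(im,None,fx=6,fy=6,interpolation=cv2.INTER_CUBIC)[:396])
E
```

```text
hub1 nl [555.3 -74.2]
hub1 nr [555.6 -35.6]
hub1 bl [591.7 -74.2]
hub1 br [591.3 -34.9]
hub1 brass_nl [568.8 -61.8]
hub1 brass_nr [568.7 -46.6]
hub1 brass_fl [577.2 -62.4]
hub1 brass_fr [577.  -46.6]
hub1 slot_fl [591.4 -63.6]
hub1 slot_fr [585.9 -46.9]
hub1 recess_nl [562.4 -63.4]
hub1 recess_nr [562.5 -46.7]
hub2 nl [555.5 204.4]
hub2 nr [556.2 243.5]
hub2 bl [592.5 204.3]
hub2 br [592.9 239.9]
hub2 brass_nl [568.2 216.3]
hub2 brass_nr [569.2 230.4]
hub2 brass_fl [577.6 216.5]
hub2 brass_fr [578.1 231.7]
wrong u0 check 515.0
0
```

View pics/k.png

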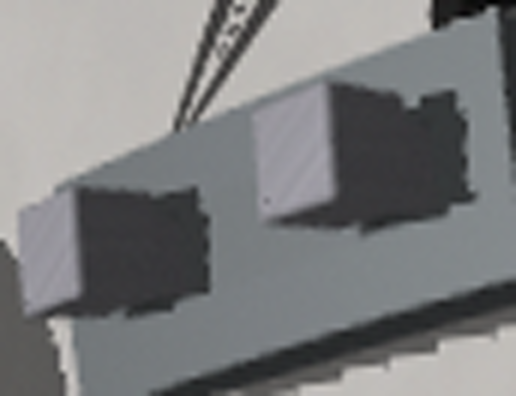

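The crop shows both key tops as light quads: key A (252,115),(332,82),(338,190),(265,222) and key B (20,207),(76,185),(82,293),(30,316).

```bash
python3 - <<'E'
from h import *
np.set_printoptions(precision=1,suppress=True)
d=dict(np.load('w2.npz'))
f=lambda u,v,z=72:onz(d,u,v,z,True)
for q in [[(252,115),(332,82),(338,190),(265,222)],[(20,207),(76,185),(82,293),(30,316)]]:
    P=np.array([f(49+a/6,77+b/6)[:2] for a,b in q]);print(P.tolist(),P.mean(0),'yaw',np.degrees(np.arctan2(*(P[3]+P[2]-P[0]-P[1])[::-1])),np.linalg.norm(P[1]-P[0]),np.linalg.norm(P[2]-P[1]))
# w1: mallet
im=cv2.imread('pics/w1.png');d=dict(np.load('w1.npz'))
g=cv2.cvtColor(im,cv2.COLOR_BGR2GRAY)
u,v=444/1.25,186/1.25
print(onz(d,u,v,96,True))
sub=g[115:180,315:385]; m=(sub<110).astype(np.uint8)
n,l,s,c=cv2.connectedComponentsWithStats(m)
for i in range(1,n):
    if s[i,4]>60: print(s[i],c[i]+[315,115],onz(d,*(c[i]+[315,115]),96,True))
E
```

```text
[[481.3550764170962, -176.74640731304407], [478.76286853175185, -158.71745706851044], [496.064557234739, -157.64779886977203], [499.10185637869705, -174.14333356666862]] [ 488.8 -166.8] yaw 5.982196495056622 18.214351172652588 17.334722398619554
[[487.8389405427661, -238.41035579374346], [486.36822384303764, -221.99786722956804], [505.2037487078758, -221.32205860302662], [507.4312849004198, -236.68579184656687]] [ 496.7 -229.6] yaw 3.5743007646843052 16.478251984966402 18.847644792749133
[452.5  74.1  96. ]
[ 24  13  40  35 888] [357.8 147.2] [450.9  76.5  96. ]
[ 15  50  55  15 733] [355.  172.7] [475.1  74.3  96. ]
```

```bash
python3 - <<'E'
from h import *
np.set_printoptions(precision=0,suppress=True)
d=dict(np.load('w1.npz'))
for uv in [(88,240),(38,240),(18,240)]:
    print(uv,[onz(d,uv[0]/1.25,uv[1]/1.25,z,True)[:2] for z in (0,60,100,200)])
a=cv2.imread('pics/scene0.png')[120:230,350:510];b=cv2.imread('pics/side0.png')[200:400,300:600]
cv2.imwrite('pics/dev.png',np.hstack([cv2.resize(a,(480,330)),cv2.resize(b,(320,213)).repeat(1,0)[:330] if 0 else cv2.copyMakeBorder(cv2.resize(b,(320,213)),0,117,0,0,cv2.BORDER_CONSTANT)]))
A=grab('scene');B=grab('side')
for n,P in dict(A=(488.4,-168.3,40),B=(496.6,-230.5,40)).items(): print(n,proj(A,P),proj(B,P))
for y in (-270,-300,-320,-340): print(y,proj(A,(496,y,100)),proj(A,(496,y,200)),proj(B,(496,y,100)))
E
```

```text
(88, 240) [array([ 511., -370.]), array([ 499., -305.]), array([ 490., -262.]), array([ 469., -155.])]
(38, 240) [array([ 509., -493.]), array([ 497., -409.]), array([ 489., -354.]), array([ 468., -214.])]
(18, 240) [array([ 508., -555.]), array([ 496., -462.]), array([ 488., -400.]), array([ 467., -244.])]
A [390. 207.] [342. 264.]
B [404. 201.] [362. 283.]
-270 [416. 178.] [420. 142.] [374. 266.]
-300 [422. 175.] [427. 141.] [384. 276.]
-320 [427. 174.] [432. 139.] [391. 284.]
-340 [431. 173.] [436. 138.] [398. 292.]
```

{"fn": "apply_moves", "kwargs": {
  "series": [
    [[2.03,-4.25,0,0,0,0,0.45],[2.03,-4.25,0,0,0,0,0.45],[2.03,-4.25,0,0,0,0,0.45],[2.03,-4.25,0,0,0,0,0.45],[2.03,-4.25,0,0,0,0,0.45],[0,0,0,0,0,-7.4,0.45],[0,0,3,0,0,0,0.45],[0,0,3,0,0,0,0.45],[0,0,2,0,0,0,0.45],[0,0,0,0,0,0,0.45],[0,0,0,0,0,0,0.45]]
  ]
}}

```text
t: 4.05
ee_pos: [489.1, -169.3, 88.5]
orientation: [-0.201, 3.135, -0.0]
ft_force: [0.4, -0.3, 0.3]
width: 39.5
```

```bash
python3 - <<'E'
from h import *
np.set_printoptions(precision=1,suppress=True)
d=grab('wrist','w3.png');np.savez('w3.npz',K=d['K'],cam_to_world=d['cam_to_world'])
o=ctrl.get_obs();print(o['ee_pos'],o['width'])
cv2.imwrite('pics/w3c.png',cv2.resize(d['img'][150:400,120:520],(800,500),interpolation=cv2.INTER_CUBIC))
E
```

```text
[ 489.7 -169.5   88.9] 39.907363887175144
```

View pics/w3c.png

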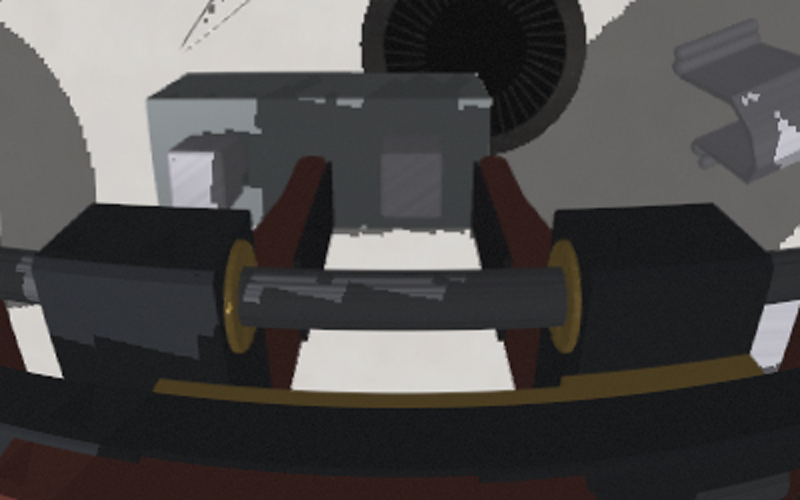

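The key head sits between the fingers at about (381–441, 140–217), and the block's edges are parallel to the image rows, so the yaw is right.

```bash
python3 - <<'E'
from h import *
np.set_printoptions(precision=1,suppress=True)
d=dict(np.load('w3.npz'));f=lambda a,b,z:onz(d,120+a/2,150+b/2,z,True)[:2]
o=np.array([489.7,-169.5]);c,s=np.cos(np.radians(97.4)),np.sin(np.radians(97.4))
Y=np.array([c,s]);X=np.array([-s,c])
for n,p in dict(fl=(381,217,72),fr=(441,217,72),nl=(385,140,72),nr=(438,140,72),B_fl=(175,207,72),B_nl=(170,152,72),B_nr=(213,152,72),B_fr=(216,205,72)).items():
    q=f(*p);print(n,q,'tool x,y',(q-o)@X,(q-o)@Y)
E
```

```text
fl [ 498.6 -175.9] tool x,y -8.007302345068492 -7.527239540193528
fr [ 496.4 -158.6] tool x,y -8.046656886213789 9.932243292906634
nl [ 475.  -177.6] tool x,y 15.582576457874401 -6.141738643565544
nr [ 473.2 -163. ] tool x,y 15.567890186498555 8.618151602619044
B_fl [ 505.  -238.4] tool x,y -6.317227500700707 -70.28607752869799
B_nl [ 487.4 -240. ] tool x,y 11.372960303584902 -69.65857637573264
B_nr [ 485.4 -226.6] tool x,y 11.614124136853292 -56.06910905449948
B_fr [ 502.1 -225.2] tool x,y -5.137477421032026 -56.85176240367061
```

{"fn": "apply_moves", "kwargs": {
  "series": [
    [[0.2,0.1,0,0,0,0,0.45],[0,0,1.3,0,0,0,0.45],[0,0,1.35,0,0,0,0.45],[0,0,0,0,0,0,0.45],[0,0,0,0,0,0,0],[0,0,0,0,0,0,0],[0,0,0,0,0,0,0],[0,0,0,0,0,0,0],[0,0,0,0,0,0,0]]
  ]
}}

```text
t: 5.0
ee_pos: [487.1, -168.5, 61.4]
orientation: [-0.201, 3.135, -0.0]
ft_force: [0.3, 2.1, -0.8]
width: 17.8
```

{"fn": "apply_moves", "kwargs": {
  "series": [
    [[0,0,-2,0,0,0,0],[0,0,-4,0,0,0,0],[0,0,-4.5,0,0,0,0],[0,0,-4.5,0,0,0,0],[0,0,-3,0,0,0,0],[0,0,0,0,0,0,0],[0,0,0,0,0,0,0],[0,0,0,0,0,0,0]]
  ]
}}

```text
t: 5.8
ee_pos: [485.9, -168.2, 239.7]
orientation: [0.201, -3.133, -0.002]
ft_force: [-0.4, -0.5, -1.3]
width: 18.0
```

```bash
python3 - <<'E'
from h import *
np.set_printoptions(precision=1,suppress=True)
o=ctrl.get_obs();print(o['ee_pos'],o['width'])
t=[]
for n in ('side','scene'):
    d=grab(n,'k1'+n+'.png');p=proj(d,o['ee_pos']+[0,0,-30]);print(p)
    u,v=int(p[0]),int(p[1]);t.append(cv2.resize(d['img'][v-50:v+50,u-40:u+40],(400,500),interpolation=cv2.INTER_CUBIC))
cv2.imwrite('pics/k1.png',np.hstack(t))
E
```

```text
[ 485.9 -168.2  239.7] 18.006573655769625
[342.4 177.3]
[397.3 145.2]
```

View pics/k1.png

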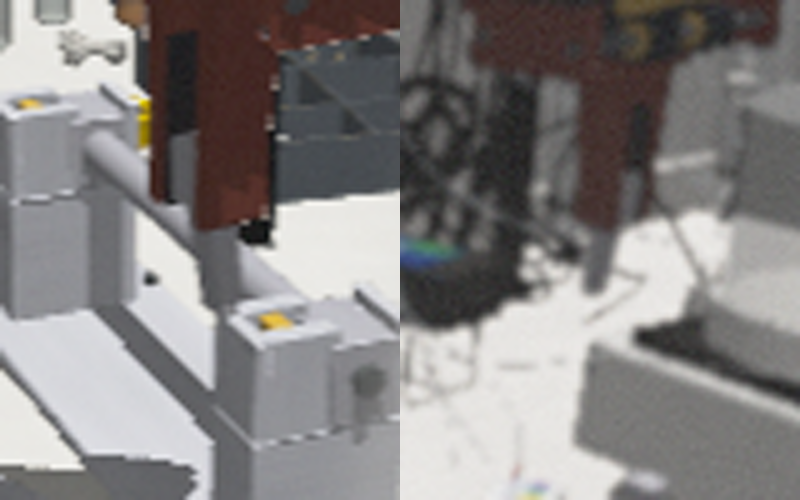

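The side crop shows the blade with a straight right edge (x≈238). Its left edge slopes inward from 192 to about 205, so the sloping side faces -x, toward the robot and shoe, and no flip is needed. Next I'll check how the key sits in the hand.

```bash
python3 - <<'E'
from h import *
np.set_printoptions(precision=1,suppress=True)
B=grab('side');im=cv2.imread('pics/k1side.png')
o=ctrl.get_obs();e=o['ee_pos'];Rm=R.from_rotvec(o['orientation']).as_matrix()
print(Rm[:, :2].T)
for zt in (10,20,30):
    z=-51.4+zt
    sx=1+zt/8
    for ofs in (0,):
        us=[proj(B,e+Rm[:,0]*(kx+ofs)+Rm[:,1]*ky+[0,0,z]) for kx in (-6,sx) for ky in (-7,7)]
        us=np.array(us);print(zt,'pred u',us[:,0].min(),us[:,0].max(),'v',us[:,1].mean())
for v in (176,180,184,188): print(v,cv2.cvtColor(im,cv2.COLOR_BGR2GRAY)[v,332:360])
E
```

```text
[[-1.  -0.1  0. ]
 [-0.1  1.   0. ]]
10 pred u 338.9583285169434 347.78353438691903 v 183.53587269646022
20 pred u 338.4205023626636 347.94988243482317 v 178.01094818136954
30 pred u 337.8753195876401 348.11825794184307 v 172.4145804885529
176 [234 235 234 234 235 215 138  89  90  87  86  87  92  95  96  96  95 122
 173 175 144 170 170 141 146 210 233 234]
180 [231 232 233 233 232 233 233 232 215 137  86  83  89  93  97  95  95 105
 149 185 190 192 190 191 217 234 234 234]
184 [200 220 220 227 233 233 232 232 232 202 109  87  87  88  93  97  94  98
 113 135 151 159 169 179 184 191 193 190]
188 [216 215 216 217 219 219 221 226 232 232 215 140  88  86 106 126 126 177
 218 217 217 216 214 214 207 189 180 180]
```

{"fn": "apply_moves", "kwargs": {
  "series": [
    [[0,0,0,0,0,7.4,0],[-2.33,2.83,0,0,0,0,0],[-2.33,2.83,0,0,0,0,0],[-2.33,2.83,0,0,0,0,0],[-2.34,2.81,0,0,0,0,0],[0,0,2,0,0,0,0],[0,0,2,0,0,0,0],[0,0,2,0,0,0,0],[0,0,0,0,0,0,0],[0,0,0,0,0,0,0],[0,0,0,0,0,0,0]]
  ]
}}

```text
t: 7.05
ee_pos: [580.9, -55.8, 181.9]
orientation: [0.002, 3.141, -0.0]
ft_force: [0.3, 0.0, -1.2]
width: 17.7
```

```bash
python3 - <<'E'
from h import *
np.set_printoptions(precision=1,suppress=True)
o=ctrl.get_obs();print(o['ee_pos'],o['width'],o['orientation'])
d=grab('side','k2side.png');p=proj(d,(580,-55,130));u,v=int(p[0]),int(p[1]);print(u,v)
a=cv2.resize(d['img'][v-25:v+25,u-20:u+20],(400,500),interpolation=cv2.INTER_CUBIC)
d=grab('wrist','k2w.png');np.savez('k2w.npz',K=d['K'],cam_to_world=d['cam_to_world']);p=proj(d,(580,-55,125),True);u,v=int(p[0]),int(p[1]);print(u,v)
b=cv2.resize(d['img'][v-50:v+50,u-40:u+40],(400,500),interpolation=cv2.INTER_CUBIC)
cv2.imwrite('pics/k2.png',np.hstack([a,b]))
E
```

```text
[580.9 -55.8 181.9] 17.7419398106835 [ 0.   3.1 -0. ]
360 186
324 220
```

View pics/k2.png

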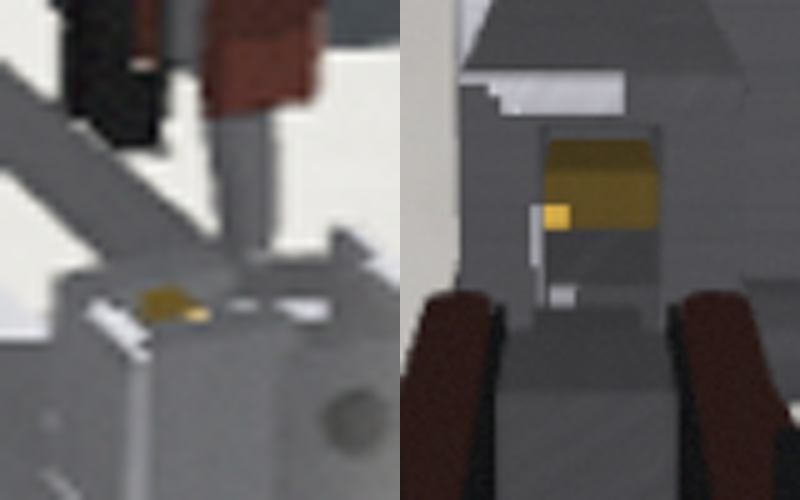

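In the wrist crop the slot and brass are centred at column ≈601 and the key head at ≈587. The key's near top edge is at row ≈390, its tip at ≈305, and the brass far edge at ≈228. I'll turn these into relative offsets.

```bash
python3 - <<'E'
from h import *
np.set_printoptions(precision=1,suppress=True)
d=dict(np.load('k2w.npz'));f=lambda a,b,z:onz(d,284+(a-400)/5,170+b/5,z,True)[:2]
z=181.9
print('head near top L,R',f(495,390,z+10.6),f(680,390,z+10.6))
print('shoulder near',f(510,332,z-11.4),f(662,332,z-11.4))
print('tip near',f(535,306,z-51.4),f(640,306,z-51.4))
print('brass far',f(545,229,122),f(657,229,122),'brass near',f(547,168,122),f(655,168,122))
print('hub near',f(462,72,122),f(625,72,122), 'slot/hub sides',f(460,290,122),f(740,290,122))
o=ctrl.get_obs();print(o['ee_pos'],o['orientation'])
E
```

```text
head near top L,R [571.7 -66.1] [571.7 -48.3]
shoulder near [574.1 -65.7] [574.1 -49. ]
tip near [585.6 -64.3] [585.6 -50. ]
brass far [577.2 -63.1] [577.2 -47.4] brass near [568.3 -62.8] [568.3 -47.8]
hub near [554.7 -74.3] [554.7 -52. ] slot/hub sides [586.3 -75.3] [586.3 -35.4]
[581.  -55.8 182.2] [ 0.   3.1 -0. ]
```

```bash
python3 - <<'E'
from h import *
np.set_printoptions(precision=1,suppress=True)
d=grab('side');f=lambda a,b,z:onz(d,340+a/10,161+b/10,z)[:2]
print('tip L,R bottoms z130.5',f(228,255,130.5),f(270,255,130.5))
print('brass L,R,top,bot z122',f(140,310,122),f(212,315,122),f(165,288,122),f(180,320,122))
Y=-55.6
for X in (581,583,585):
  c=[proj(d,(X+sx,Y+sy,130.5)) for sx in(-1,5) for sy in(-6,6)]
  print(X,[((p-[340,161])*10).round() for p in c])
c=[proj(d,(x,y,122)) for x in (568.3,577.2) for y in (-63,-47)];print('brass pred',[((p-[340,161])*10).round() for p in c])
h=cv2.cvtColor(cv2.imread('pics/k2side.png'),cv2.COLOR_BGR2GRAY)
for v in range(172,190,2): print(v,h[v,355:374])
E
```

```text
tip L,R bottoms z130.5 [582.8 -59.6] [590.5 -62.7]
brass L,R,top,bot z122 [563.5 -59.9] [575.7 -67.4] [572.7 -52.5] [568.8 -67. ]
581 [array([220., 261.]), array([193., 238.]), array([247., 256.]), array([219., 233.])]
583 [array([229., 260.]), array([202., 237.]), array([256., 255.]), array([228., 232.])]
585 [array([238., 258.]), array([210., 235.]), array([265., 253.]), array([237., 230.])]
brass pred [array([169., 312.]), array([133., 281.]), array([209., 305.]), array([173., 274.])]
172 [ 24  83 190 232 200  86  48  62  68  69  75  87 162 223 233 232 232 232
 232]
174 [ 25 178 234 233 215 139  82  87  92  97  98  97 160 222 232 232 231 231
 232]
176 [138 144 210 233 232 198  84  87  91  99  98  97 137 212 232 232 232 232
 232]
178 [233 233 233 233 233 205 108  82  90  97  97  96 139 213 234 233 233 234
 234]
180 [105 192 233 234 234 215 137  81  87  92  98  95 140 210 234 232 232 232
 232]
182 [ 90  87  85 128 208 223 168  83  87  93  97  95 140 211 234 233 233 232
 231]
184 [ 89  87  90  87  87 129 136  84  83  89  97  98 161 223 233 232 232 202
 107]
186 [ 94  92  97  96  97  97  96  88  84  99 120 128 140 158 167 152 145 141
  96]
188 [ 96  96  99 102 103 106 108 109 100  88  87  89  88  90  88  89  88  88
  92]
```

```bash
python3 - <<'E'
from h import *
np.set_printoptions(precision=1,suppress=True)
d=grab('side');e=ctrl.get_obs()['ee_pos'];print(e)
for y in (-9,-15,-20):
  for x in (-10,0,10): print(x,y,((proj(d,e+[x,y,-14])-[340,161])*10).round())
for x in (6,): print('flat corners', [((proj(d,e+[x,y,z])-[340,161])*10).round() for z in (-25,-45) for y in (-7,7)])
E
python3 - <<'E'
import cv2
h=cv2.cvtColor(cv2.imread('pics/k2side.png'),cv2.COLOR_BGR2GRAY)
for v in range(158,174,2): print(v,h[v,343:378])
E
```

```text
[580.8 -55.8 182.1]
-10 -9 [193.  98.]
0 -9 [239.  91.]
10 -9 [285.  83.]
-10 -15 [207. 109.]
0 -15 [254. 102.]
10 -15 [300.  94.]
-10 -20 [219. 119.]
0 -20 [266. 111.]
10 -20 [312. 104.]
flat corners [array([260., 135.]), array([227., 109.]), array([255., 228.]), array([223., 201.])]
158 [53 55 46 37 29 25 23 26 29 30 39 40 42 58 80 87 85 64 46 45 49 44 46 47
 48 49 45 49 51 65 76 78 75 77 77]
160 [196  58  47  31  24  20  29  30  25  29  38  43  40  48  73  83  83  65
  44  47  46  45  47  47  46  51  48  48  44  63  73  75  74  76  79]
162 [233 233 194  45  16  24  28  32  27  29  37  45  41  47  73  86  76  56
  43  45  49  50  46  47  50  47  46  47  75  86  75  74  75  75  76]
164 [234 233 197  55  18  23  25  27  29  28  35  49  44  50  73  87  76  58
  46  46  50  45  49  48  48  54  59  58  82  91  77  78  74  77  77]
166 [234 233 195  52  24  19  18  26  27  27  37  48  44  49  73  84  72  48
  43  54  60  58  61  61  56  60  60  60  85 188 232 231 232 231 232]
168 [233 234 197  51  21  24  25  24  26  29  29  28  26  52 143 167 102  50
  45  54  59  61  59  60  61  61  60  58 114 201 231 231 231 231 230]
170 [106 165 162  52  19  23  27  28  29  29  24  32  27  79 187 231 191  49
  43  56  60  60  62  63  62  66  64  62 145 216 231 231 231 232 233]
172 [ 90  88  85  68  28  29  26  25  23  30  30  31  24  83 190 232 200  86
  48  62  68  69  75  87 162 223 233 232 232 232 232 231 232 233 231]
```

{"fn": "apply_moves", "kwargs": {
  "series": [
    [[0.35,0.18,0,0,0,0,0],[0,0,0,0,0,0,0],[0,0,0.5,0,0,0,0],[0,0,0.5,0,0,0,0],[0,0,0.4,0,0,0,0],[0,0,0,0,0,0,0]]
  ]
}}

```text
t: 7.85
ee_pos: [576.3, -53.8, 166.2]
orientation: [-0.002, -3.14, -0.0]
ft_force: [-0.2, 0.3, 0.0]
width: 17.6
```

{"fn": "apply_moves", "kwargs": {
  "series": [
    [[-0.1,0,0.5,0,0,0,0],[-0.05,0,0.5,0,0,0,0],[0,0,0.4,0,0,0,0],[0,0,0.2,0,0,0,0],[0,0,0,0,0,0,0]]
  ]
}}

```text
t: 8.35
ee_pos: [578.0, -53.8, 150.5]
orientation: [-0.002, -3.141, -0.0]
ft_force: [-1.7, -0.3, -2.3]
width: 17.8
```

{"fn": "apply_moves", "kwargs": {
  "series": [
    [[0,0,0.3,0,0,0,0],[0,0,0.3,0,0,0,0],[0,0,0,0,0,0,0],[0,0,0,0,0,0,0]]
  ]
}}

```text
t: 8.75
ee_pos: [578.2, -53.9, 145.0]
orientation: [-0.002, -3.141, 0.0]
ft_force: [-1.9, 0.6, 1.4]
width: 18.0
```

{"fn": "apply_moves", "kwargs": {
  "series": [
    [[0,0,0.2,0,0,0,0],[0,0,0,0,0,0,0],[0,0,0,0,0,0,0.3],[0,0,0,0,0,0,0.45],[0,0,0,0,0,0,0.45]]
  ]
}}

```text
t: 9.25
ee_pos: [578.8, -53.9, 143.2]
orientation: [0.002, 3.141, -0.0]
ft_force: [0.4, 0.4, 0.2]
width: 37.7
```

{"fn": "apply_moves", "kwargs": {
  "series": [
    [[0,0,-3,0,0,0,0.45],[0,0,-4,0,0,0,0.45],[3.15,-3.5,0,0,0,0,0.45],[3.15,-3.5,0,0,0,0,0.45],[3.15,-3.5,0,0,0,0,0.45],[0,0,0,0,0,0,0.45],[0,0,0,0,0,0,0.45],[0,0,0,0,0,0,0.45]]
  ]
}}

```text
t: 10.05
ee_pos: [484.7, -158.5, 213.3]
orientation: [0.001, 3.141, -0.0]
ft_force: [-0.2, -0.3, -0.3]
width: 39.6
```

```bash
python3 - <<'E'
from h import *
np.set_printoptions(precision=1,suppress=True)
o=ctrl.get_obs();print(o['t'],o['ee_pos'],o['width'])
t=[]
for n,P in (('side',(580,-55,140)),('scene',(580,-55,140))):
    d=grab(n,'k3'+n+'.png');p=proj(d,P);u,v=int(p[0]),int(p[1]);print(u,v)
    t.append(cv2.resize(d['img'][v-30:v+30,u-30:u+30],(400,400),interpolation=cv2.INTER_CUBIC))
cv2.imwrite('pics/k3.png',np.hstack(t))
E
```

```text
10.05 [ 484.7 -158.5  213.3] 39.5919148747776
360 181
336 170
```

View pics/k3.png

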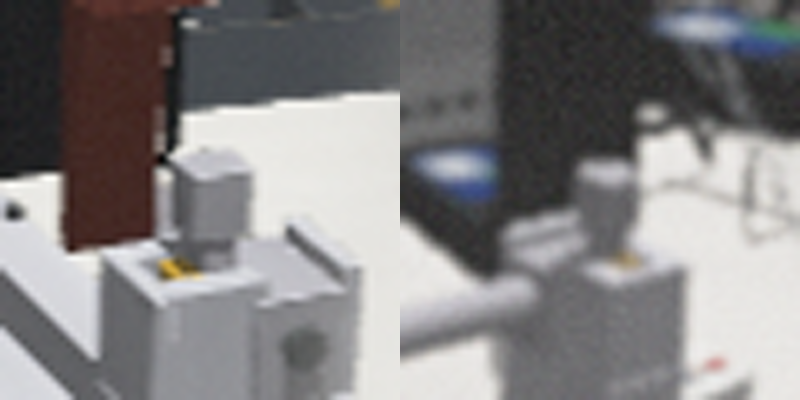

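The side crop shows key 1 standing upright in hub_1, about 11 mm proud, with the brass on its robot side. Now key 2.

{"fn": "apply_moves", "kwargs": {
  "series": [
    [[-0.69,-3.65,0,0,0,0,0.45],[-0.69,-3.65,0,0,0,0,0.45],[0,0,0,0,0,-7.6,0.45],[0,0,4.5,0,0,0,0.45],[0,0,4.5,0,0,0,0.45],[0,0,3,0,0,0,0.45],[0,0,0,0,0,0,0.45],[0,0,0,0,0,0,0.45],[0,0,0,0,0,0,0.45]]
  ]
}}

```text
t: 11.05
ee_pos: [499.0, -232.0, 94.8]
orientation: [-0.208, 3.132, -0.002]
ft_force: [0.6, 0.4, 0.5]
width: 39.6
```

{"fn": "apply_moves", "kwargs": {
  "series": [
    [[0,0,1.5,0,0,0,0.45],[0,0,1.8,0,0,0,0.45],[0,0,0,0,0,0,0.45],[0,0,0,0,0,0,0],[0,0,0,0,0,0,0],[0,0,0,0,0,0,0],[0,0,0,0,0,0,0],[0,0,0,0,0,0,0]]
  ]
}}

```text
t: 11.85
ee_pos: [497.8, -231.8, 60.7]
orientation: [-0.207, 3.134, -0.0]
ft_force: [-0.6, 1.5, 4.6]
width: 17.7
```

{"fn": "apply_moves", "kwargs": {
  "series": [
    [[0,0,-2,0,0,0,0],[0,0,-4,0,0,0,0],[0,0,-4.5,0,0,0,0],[0,0,-4.5,0,0,0,0],[0,0,-3,0,0,0,0],[0,0,0,0,0,7.6,0],[0,0,0,0,0,0,0],[0,0,0,0,0,0,0],[0,0,0,0,0,0,0]]
  ]
}}

```text
t: 12.75
ee_pos: [496.9, -231.5, 239.2]
orientation: [0.002, -3.14, -0.001]
ft_force: [0.4, 0.4, -1.8]
width: 17.5
```

```bash
python3 - <<'E'
from h import *
np.set_printoptions(precision=1,suppress=True)
d=grab('side','k4side.png');o=ctrl.get_obs();e=o['ee_pos'];print(e,o['width'],o['orientation'])
h=cv2.cvtColor(d['img'],cv2.COLOR_BGR2GRAY)
p=proj(d,e+[0,0,-40]);u,v=int(p[0]),int(p[1]);print(u,v)
for r in range(v-16,v+14,2): print(r,h[r,u-14:u+16])
for z in (-20,-30,-40,-48): print(z,[proj(d,e+[x,y,z]).round(1) for x in (-6,6) for y in (-7,7)])
cv2.imwrite('pics/k4.png',np.hstack([cv2.resize(d['img'][v-40:v+30,u-35:u+35],(500,500),interpolation=cv2.INTER_CUBIC)]))
E
```

```text
[ 496.9 -231.5  239.2] 17.957754172477102 [ 0.  -3.1 -0. ]
366 197
181 [184 187 180 138  86  87  78  62  71  85  85  86  72  42  45  56  60  60
  61  63  63  65  64  70  70  72  74  77 180 230]
183 [163 171 169 133  86  88 100 119 131 123 102  81  66  48  47  55  62  63
  62  62  63  64  65  67  71  73  74  97 188 230]
185 [133 149 158 155 134 101  92 114 130 128 111  82  63  44  48  54  63  63
  64  64  69  69  68  67  65  71  73 118 200 230]
187 [216 177  98  96  95  91  88  92  95  96  94  87  76  59  48  49  56  68
  72  80 104 110  97 101 144 198 216 219 216 219]
189 [193 182 172 142 102  91  85  86 108 135 130 104  84  87  88  95  98 100
  99 100 111 158 190 165 113 107 115 169 213 215]
191 [133 129 118 163 156  86  87  86 106 130 136 119  85  86  88  94  99  97
  99 100 112 159 192 193 194 186 152 110 111 149]
193 [ 98  94  95  96  99  98  96  99  97  97  97  91  84  85  87  90  98  99
 101 100 112 161 195 193 193 192 191 193 168 139]
195 [100  99  96  97 103 105 105 109 107 107 109 102  91  84  85  90  97 100
  98 100 114 170 208 194 169 149 132 133 140 140]
197 [ 97 104 108 
[... 559 characters left out ...]
 100  98
 104 110 104  88  88  91  93 102 125 140 142 148]
207 [101 108 109 110 109 109 110 111 109 109 108 109 111 111 129 135 126 133
 132 132 124 109 111 113 114 117 128 141 142 148]
209 [105 111 109 108 109 109 110 110 110 110 111 110 111 130 147 132 117 132
 132 132 122 107 111 113 117 117 127 141 146 155]
-20 [array([365.5, 188.4]), array([361.2, 184.8]), array([372.6, 187.1]), array([368.2, 183.5])]
-30 [array([365.2, 194.4]), array([360.9, 190.7]), array([372.3, 193.1]), array([367.9, 189.5])]
-40 [array([364.9, 200.4]), array([360.7, 196.7]), array([372. , 199.1]), array([367.6, 195.4])]
-48 [array([364.7, 205.2]), array([360.5, 201.3]), array([371.7, 203.8]), array([367.4, 200. ])]
```

Numerically the left edge moves in from 363.8 to 365.7 while the right edge stays at 372.8. Key 2 therefore also slopes toward the robot, and it sits +0.7 mm in the hand. I'll take it to hub_2.

{"fn": "apply_moves", "kwargs": {
  "series": [
    [[-0.84,4.575,0,0,0,0,0],[-0.84,4.575,0,0,0,0,0],[-0.84,4.575,0,0,0,0,0],[-0.84,4.575,0,0,0,0,0],[-0.84,4.575,0,0,0,0,0],[-0.84,4.575,0,0,0,0,0],[-0.84,4.575,0,0,0,0,0],[-0.84,4.575,0,0,0,0,0],[-0.84,4.575,0,0,0,0,0],[-0.84,4.575,0,0,0,0,0],[0,0,0,0,0,0,0]]
  ]
}}

```text
t: 13.9
ee_pos: [582.3, 230.6, 239.2]
orientation: [0.007, -3.142, -0.002]
ft_force: [0.4, 0.8, -0.6]
width: 17.7
```

{"fn": "apply_moves", "kwargs": {
  "series": [
    [[0,0,2,0,0,0,0],[0,0,2,0,0,0,0],[0,0,1.6,0,0,0,0],[0,0,0,0,0,0,0],[0,0,0,0,0,0,0],[0,0,0,0,0,0,0]]
  ]
}}

```text
t: 14.5
ee_pos: [582.6, 225.5, 185.0]
orientation: [0.002, 3.14, 0.001]
ft_force: [0.7, 0.1, -0.6]
width: 18.0
```

```bash
python3 - <<'E'
from h import *
np.set_printoptions(precision=1,suppress=True)
d=grab('wrist','k5w.png');np.savez('k5w.npz',K=d['K'],cam_to_world=d['cam_to_world']);e=ctrl.get_obs()['ee_pos'];print(e)
im=d['img'];hsv=cv2.cvtColor(im,cv2.COLOR_BGR2HSV);g=cv2.cvtColor(im,cv2.COLOR_BGR2GRAY)
m=cv2.inRange(hsv,(12,110,30),(35,255,255));m[:150]=0;m[250:]=0;m[:,:280]=0;m[:,380:]=0
ys,xs=np.nonzero(m);print(xs.min(),xs.max()+1,ys.min(),ys.max()+1)
print('brass far',onz(d,xs.min(),ys.max()+1,122,True),onz(d,xs.max()+1,ys.max()+1,122,True))
for r in (246,250,254,260): print(r,g[r,298:345])
E
```

```text
[582.6 225.6 185.2]
311 333 197 214
brass far [578.3 216.8 122. ] [578.3 232.5 122. ]
246 [28 28 23 20 35 63 69 70 71 70 70 70 69 70 71 71 69 70 69 70 70 72 71 71
 71 71 70 70 71 69 70 70 70 72 72 72 72 70 71 69 67 51 19 19 25 27 30]
250 [30 21 18 20 29 60 68 71 71 71 71 70 71 72 72 73 73 73 73 71 71 71 71 70
 71 70 71 71 71 74 71 72 71 71 70 70 69 71 72 69 67 49 22 17 18 27 31]
254 [26 20 17 22 27 62 69 70 71 71 72 71 73 71 72 71 70 70 71 71 71 71 72 73
 72 72 72 71 72 69 69 70 70 70 71 71 71 70 71 70 67 46 18 18 21 22 25]
260 [21 17 17 19 18 59 69 70 70 68 71 72 72 73 72 73 71 71 71 71 70 69 69 70
 71 71 70 71 72 72 73 71 72 71 72 72 72 72 71 69 66 46 18 18 22 18 21]
```

{"fn": "apply_moves", "kwargs": {
  "series": [
    [[0.1,0.07,0,0,0,0,0],[0,0,0.6,0,0,0,0],[0,0,0.6,0,0,0,0],[0,0,0.6,0,0,0,0],[0,0,0.2,0,0,0,0],[0,0,0,0,0,0,0]]
  ]
}}

```text
t: 15.15
ee_pos: [580.6, 226.2, 163.4]
orientation: [-0.001, -3.14, 0.001]
ft_force: [-0.1, -0.2, -0.2]
width: 17.6
```

{"fn": "apply_moves", "kwargs": {
  "series": [
    [[-0.05,0,0.5,0,0,0,0],[-0.05,0,0.5,0,0,0,0],[0,0,0.5,0,0,0,0],[0,0,0.4,0,0,0,0],[0,0,0,0,0,0,0],[0,0,0,0,0,0,0]]
  ]
}}

```text
t: 15.75
ee_pos: [581.8, 226.4, 144.5]
orientation: [-0.002, -3.141, 0.0]
ft_force: [0.2, 0.0, -3.1]
width: 17.9
```

{"fn": "apply_moves", "kwargs": {
  "series": [
    [[0,0,0.2,0,0,0,0],[0,0,0,0,0,0,0],[0,0,0,0,0,0,0.3],[0,0,0,0,0,0,0.5],[0,0,0,0,0,0,0.5],[0,0,-3,0,0,0,0.5],[0,0,-4,0,0,0,0.5],[0,0,-3,0,0,0,0.5]]
  ]
}}

```text
t: 16.55
ee_pos: [582.4, 226.4, 245.0]
orientation: [0.002, 3.14, 0.0]
ft_force: [0.5, 0.7, 0.7]
width: 43.6
```

{"fn": "apply_moves", "kwargs": {
  "series": [
    [[1.9,-3.75,0,0,0,0,0.5],[1.9,-3.75,0,0,0,0,0.5],[1.9,-3.75,0,0,0,0,0.5],[1.9,-3.75,0,0,0,0,0.5],[0,0,0,0,0,0,0.5],[0,0,0,0,0,0,0.5],[0,0,0,0,0,0,0.5]]
  ]
}}

```text
t: 17.25
ee_pos: [506.6, 77.0, 243.5]
orientation: [0.001, 3.14, 0.0]
ft_force: [0.0, 0.1, 0.1]
width: 43.9
```

```bash
python3 - <<'E'
from h import *
np.set_printoptions(precision=1,suppress=True)
for n in ('wrist','side'):
    d=grab(n,'m6'+n+'.png');np.savez('m6'+n+'.npz',K=d['K'],cam_to_world=d['cam_to_world'])
    if n=='wrist': W=d
    else: S=d
e=ctrl.get_obs()['ee_pos'];print(e)
a=cv2.resize(W['img'][60:260,150:550],(800,400),interpolation=cv2.INTER_CUBIC)
p=proj(S,(580,226,140)).astype(int);b=S['img'][p[1]-30:p[1]+30,p[0]-30:p[0]+30]
a[:200,600:]=cv2.resize(b,(200,200),interpolation=cv2.INTER_CUBIC)
cv2.imwrite('pics/m6.png',a)
E
```

```text
[506.5  77.3 243.2]
```

View pics/m6.png

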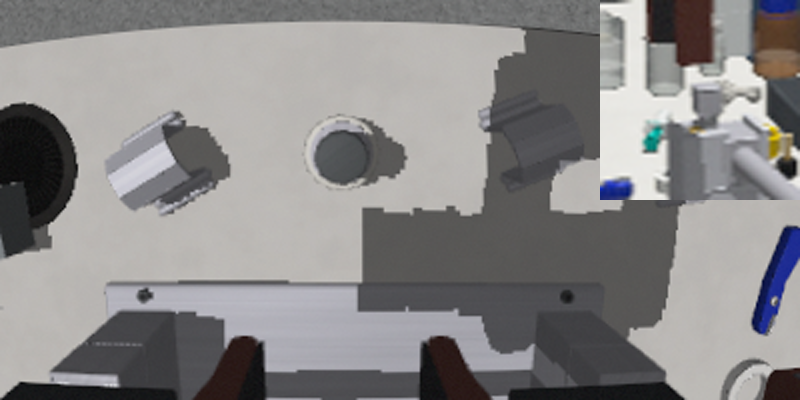

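The wrist view shows the mallet upright with its handle top at about (342,158), radius 28. The inset shows key 2 standing upright in hub_2. I'll refine the mallet's x with the side view.

```bash
python3 - <<'E'
from h import *
np.set_printoptions(precision=1,suppress=True)
d=dict(np.load('m6wrist.npz'));print(onz(d,150+342/2,60+158/2,96,True))
g=cv2.cvtColor(cv2.imread('pics/m6wrist.png'),cv2.COLOR_BGR2GRAY)
c=cv2.HoughCircles(cv2.resize(g[110:170,290:355],None,fx=4,fy=4,interpolation=cv2.INTER_CUBIC),cv2.HOUGH_GRADIENT,1,30,param1=80,param2=20,minRadius=40,maxRadius=70);print(c)
if c is not None:
    for q in c[0][:2]: print(onz(d,290+q[0]/4,110+q[1]/4,96,True))
s=dict(np.load('m6side.npz'));h=cv2.cvtColor(cv2.imread('pics/m6side.png'),cv2.COLOR_BGR2GRAY)
for z in (50,65,80):
    p=proj(s,(452,77,z));r=int(round(p[1]));print(z,p,h[r,int(p[0])-12:int(p[0])+13], int(p[0])-12,'mm/px',10/(proj(s,(462,77,z))-p)[0])
E
```

```text
[453.7  75.4  96. ]
[[[122.5 114.5  53.5]]]
[453.4  75.   96. ]
50 [280.6 205. ] [107 107 107 106 107 108 108  87  50  55  62  65  60  61  68  68  64  60
  43  64  95 109 105 107 107] 268 mm/px 2.3317700427864865
65 [280.4 199. ] [103 103 105 103 105 104 101  82  44  35  34  33  27  31  35  39  43  51
  61  85 107 109 109 107 107] 268 mm/px 2.315875085365956
80 [280.1 192.8] [102 104 103 105 104 103  88  52  46  57  63  65  67  67  68  67  58  44
  44  82 106 106 108 106 105] 268 mm/px 2.2999803307950626
```

{"fn": "apply_moves", "kwargs": {
  "series": [
    [[2.65,0,0,0,0,0,0.5],[2.65,0,0,0,0,0,0.5],[0,0,4.5,0,0,0,0.5],[0,0,4.5,0,0,0,0.5],[0,0,4.5,0,0,0,0.5],[0,0,3.5,0,0,0,0.5],[0,0,0,0,0,0,0.5],[0,0,0,0,0,0,0.5],[0,0,0,0,0,0,0.5]]
  ]
}}

```text
t: 18.25
ee_pos: [454.2, 77.0, 74.7]
orientation: [0.001, 3.139, 0.001]
ft_force: [-0.7, -0.3, 0.1]
width: 43.9
```

{"fn": "apply_moves", "kwargs": {
  "series": [
    [[0,0,1.2,0,0,0,0.5],[0,0,1.2,0,0,0,0.5],[0,0,0,0,0,0,0.5],[0,0,0,0,0,0,0.5],[0,0,0,0,0,0,0],[0,0,0,0,0,0,0],[0,0,0,0,0,0,0],[0,0,0,0,0,0,0],[0,0,0,0,0,0,0]]
  ]
}}

```text
t: 19.15
ee_pos: [453.0, 76.5, 49.4]
orientation: [0.002, 3.141, 0.0]
ft_force: [-0.3, 0.3, 2.4]
width: 25.5
```

{"fn": "apply_moves", "kwargs": {
  "series": [
    [[0,0,-2,0,0,0,0],[0,0,-4.5,0,0,0,0],[0,0,-4.5,0,0,0,0],[0,0,-4.5,0,0,0,0],[0,0,-3,0,0,0,0],[-3.2,-3.26,0,0,0,0,0],[-3.2,-3.26,0,0,0,0,0],[-3.2,-3.26,0,0,0,0,0],[-3.2,-3.26,0,0,0,0,0],[0,0,0,0,0,0,0],[0,0,0,0,0,0,0],[0,0,0,0,0,0,0]]
  ]
}}

```text
t: 20.35
ee_pos: [579.3, -53.5, 233.3]
orientation: [-0.001, -3.139, -0.001]
ft_force: [-1.1, -0.8, -3.4]
width: 25.7
```

{"fn": "apply_moves", "kwargs": {
  "series": [
    [[-0.25,0,0,0,0,0,0],[0,0,1,0,0,0,0],[0,0,1,0,0,0,0],[0,0,0,0,0,0,0],[0,0,0,0,0,0,0],[0,0,1,0,0,0,0],[0,0,0.5,0,0,0,0],[0,0,0,0,0,0,0]]
  ]
}}

```text
t: 21.15
ee_pos: [583.1, -54.1, 198.6]
orientation: [-0.002, -3.141, -0.0]
ft_force: [0.2, -0.6, -4.2]
width: 26.2
```

{"fn": "apply_moves", "kwargs": {
  "series": [
    [[0,0,0.3,0,0,0,0],[0,0,0.2,0,0,0,0],[0,0,0,0,0,0,0]]
  ]
}}

```text
t: 21.45
ee_pos: [583.2, -54.2, 194.8]
orientation: [0.002, 3.141, -0.0]
ft_force: [-1.1, 0.9, 4.1]
width: 25.9
```

{"fn": "apply_moves", "kwargs": {
  "series": [
    [[0,0,0.3,0,0,0,0],[0,0,0.3,0,0,0,0],[0,0,0,0,0,0,0]]
  ]
}}

```text
t: 21.75
ee_pos: [584.6, -54.2, 191.3]
orientation: [0.002, 3.138, -0.001]
ft_force: [-3.7, 1.3, 19.8]
width: 25.7
```

{"fn": "apply_moves", "kwargs": {
  "series": [
    [[0.2,0,-1.5,0,0,0,0],[0.1,0,-1,0,0,0,0],[0,0,0,0,0,0,0],[0,0,1.2,0,0,0,0],[0,0,1.5,0,0,0,0],[0,0,0.3,0,0,0,0],[0,0,0.2,0,0,0,0]]
  ]
}}

```text
t: 22.45
ee_pos: [581.6, -54.1, 188.8]
orientation: [0.001, 3.138, -0.0]
ft_force: [-27.2, 3.1, 89.9]
width: 25.6
```

{"fn": "apply_moves", "kwargs": {
  "series": [
    [[0,0,-1.5,0,0,0,0],[0,0,-4,0,0,0,0],[0,4.5,-1,0,0,0,0],[0,4.7,0,0,0,0,0],[0,4.7,0,0,0,0,0],[0,4.7,0,0,0,0,0],[0,4.7,0,0,0,0,0],[0,4.7,0,0,0,0,0],[0,0,0,0,0,0,0],[0,0,0,0,0,0,0],[0,0,0,0,0,0,0]]
  ]
}}

```text
t: 23.55
ee_pos: [579.8, 225.0, 244.5]
orientation: [-0.002, -3.139, 0.002]
ft_force: [0.7, -0.5, -4.1]
width: 25.5
```

```bash
python3 - <<'E'
from h import *
np.set_printoptions(precision=1,suppress=True)
print(ctrl.get_obs()['ee_pos'],ctrl.get_obs()['ft_force'])
d=grab('side','k7side.png');p=proj(d,(580,-55,135)).astype(int);print(p)
a=cv2.resize(d['img'][p[1]-25:p[1]+25,p[0]-25:p[0]+25],(400,400),interpolation=cv2.INTER_CUBIC)
e=ctrl.get_obs()['ee_pos'];q=proj(d,e+[0,0,-20]).astype(int);b=cv2.resize(d['img'][q[1]-50:q[1]+50,q[0]-50:q[0]+50],(400,400),interpolation=cv2.INTER_CUBIC)
cv2.imwrite('pics/k7.png',np.hstack([a,b]))
E
```

```text
[579.8 225.  244.5] [ 0.7 -0.5 -4.1]
[360 183]
```

View pics/k7.png

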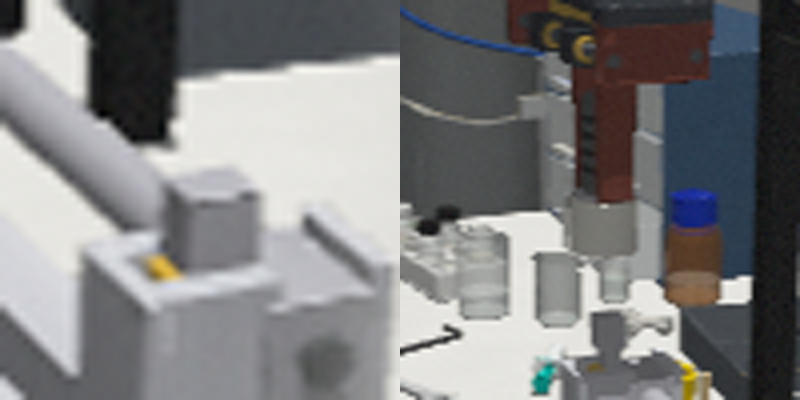

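Key 1 is home: its head sits flush on the hub top with the brass on the robot side. The mallet is upright in the fingers. Now I'll drive key 2.

{"fn": "apply_moves", "kwargs": {
  "series": [
    [[-0.25,0.1,0,0,0,0,0],[0,0,1.5,0,0,0,0],[0,0,1.5,0,0,0,0],[0,0,0,0,0,0,0],[0,0,0,0,0,0,0],[0,0,0.8,0,0,0,0],[0,0,0.8,0,0,0,0],[0,0,0,0,0,0,0]]
  ]
}}

```text
t: 24.4
ee_pos: [582.7, 226.9, 199.3]
orientation: [-0.001, -3.141, 0.0]
ft_force: [-0.8, 0.6, -3.0]
width: 25.7
```

{"fn": "apply_moves", "kwargs": {
  "series": [
    [[0,0,0.3,0,0,0,0],[0,0,0.3,0,0,0,0],[0,0,0,0,0,0,0]]
  ]
}}

```text
t: 24.7
ee_pos: [583.0, 227.2, 194.9]
orientation: [0.002, 3.141, 0.001]
ft_force: [-1.7, 0.6, 3.4]
width: 25.6
```

{"fn": "apply_moves", "kwargs": {
  "series": [
    [[0,0,0.3,0,0,0,0],[0,0,0.3,0,0,0,0],[0,0,0,0,0,0,0]]
  ]
}}

```text
t: 25.0
ee_pos: [583.3, 227.3, 191.5]
orientation: [0.001, 3.14, 0.001]
ft_force: [-7.2, -2.7, 21.3]
width: 25.7
```

{"fn": "apply_moves", "kwargs": {
  "series": [
    [[0.1,0,-1.5,0,0,0,0],[0.1,0,-1,0,0,0,0],[0,0,0,0,0,0,0],[0,0,1.2,0,0,0,0],[0,0,1.3,0,0,0,0],[0,0,0.3,0,0,0,0],[0,0,0.2,0,0,0,0]]
  ]
}}

```text
t: 25.7
ee_pos: [583.1, 227.3, 189.5]
orientation: [0.002, 3.137, 0.002]
ft_force: [-18.0, -9.2, 65.8]
width: 25.6
```

{"fn": "apply_moves", "kwargs": {
  "series": [
    [[0,0,-2,0,0,0,0],[0,0,-4.5,0,0,0,0],[3.25,-3.75,0,0,0,0,0],[3.25,-3.75,0,0,0,0,0],[3.25,-3.75,0,0,0,0,0],[3.25,-3.75,0,0,0,0,0],[0,0,4,0,0,0,0],[0,0,4.5,0,0,0,0],[0,0,4.5,0,0,0,0],[0,0,3.5,0,0,0,0],[0,0,0,0,0,0,0],[0,0,0,0,0,0,0]]
  ]
}}

```text
t: 26.9
ee_pos: [449.9, 76.9, 82.4]
orientation: [-0.002, -3.138, 0.001]
ft_force: [1.0, 0.8, -2.8]
width: 25.9
```

{"fn": "apply_moves", "kwargs": {
  "series": [
    [[0,0,1.5,0,0,0,0],[0,0,1.4,0,0,0,0],[0,0,0.2,0,0,0,0],[0,0,0,0,0,0,0]]
  ]
}}

```text
t: 27.3
ee_pos: [451.7, 77.2, 53.4]
orientation: [0.001, 3.14, 0.0]
ft_force: [0.6, 0.1, -3.3]
width: 25.9
```

{"fn": "apply_moves", "kwargs": {
  "series": [
    [[0,0,0.2,0,0,0,0],[0,0,0.2,0,0,0,0],[0,0,0,0,0,0,0]]
  ]
}}

```text
t: 27.6
ee_pos: [451.0, 77.1, 48.5]
orientation: [0.001, 3.141, 0.0]
ft_force: [0.0, 0.5, -2.9]
width: 25.4
```

{"fn": "apply_moves", "kwargs": {
  "series": [
    [[0,0,0.1,0,0,0,0],[0,0,0.1,0,0,0,0],[0,0,0,0,0,0,0]]
  ]
}}

```text
t: 27.9
ee_pos: [451.0, 77.1, 48.2]
orientation: [0.001, 3.141, 0.0]
ft_force: [-8.3, -0.5, 29.4]
width: 25.6
```

{"fn": "apply_moves", "kwargs": {
  "series": [
    [[0,0,-0.15,0,0,0,0],[0,0,0,0,0,0,0.15],[0,0,0,0,0,0,0.5],[0,0,0,0,0,0,0.5],[0,0,0,0,0,0,0.5],[0,0,-2,0,0,0,0.5],[0,0,-4.5,0,0,0,0.5],[0,0,-4.5,0,0,0,0.5],[0,0,-4.5,0,0,0,0.5],[-2.75,0,-3,0,0,0,0.5],[-2.75,0,0,0,0,0,0.5],[0,0,0,0,0,0,0.5]]
  ]
}}

```text
t: 29.1
ee_pos: [509.5, 77.2, 234.4]
orientation: [0.002, 3.136, 0.001]
ft_force: [-0.0, -0.5, -0.1]
width: 43.7
```

{"fn": "apply_moves", "kwargs": {
  "series": [
    [[0,0,0,0,0,0,0.9],[0,0,0,0,0,0,0.9],[0,0,0,0,0,0,0.9]]
  ]
}}

```text
t: 29.4
ee_pos: [504.6, 76.9, 231.9]
orientation: [-0.001, -3.14, 0.0]
ft_force: [-0.5, 0.8, -1.3]
width: 64.2
```

```bash
python3 - <<'E'
from h import *
np.set_printoptions(precision=1,suppress=True)
d=grab('wrist','s8.png');np.savez('s8.npz',K=d['K'],cam_to_world=d['cam_to_world'])
S=grab('side','s8side.png')
o=ctrl.get_obs();print(o['t'],o['ee_pos'])
a=cv2.resize(d['img'][60:200,150:550],(800,280),interpolation=cv2.INTER_CUBIC)
b=cv2.resize(S['img'][130:270,235:405],(388,320),interpolation=cv2.INTER_CUBIC)
out=np.zeros((600,800,3),np.uint8);out[:280]=a;out[280:,:388]=b
q=proj(S,(582,226,130)).astype(int);out[280:,400:720]=cv2.resize(S['img'][q[1]-20:q[1]+20,q[0]-20:q[0]+20],(320,320),interpolation=cv2.INTER_CUBIC)
cv2.imwrite('pics/s8c.png',out)
E
```

```text
29.5 [505.   77.  232.2]
```

View pics/s8c.png

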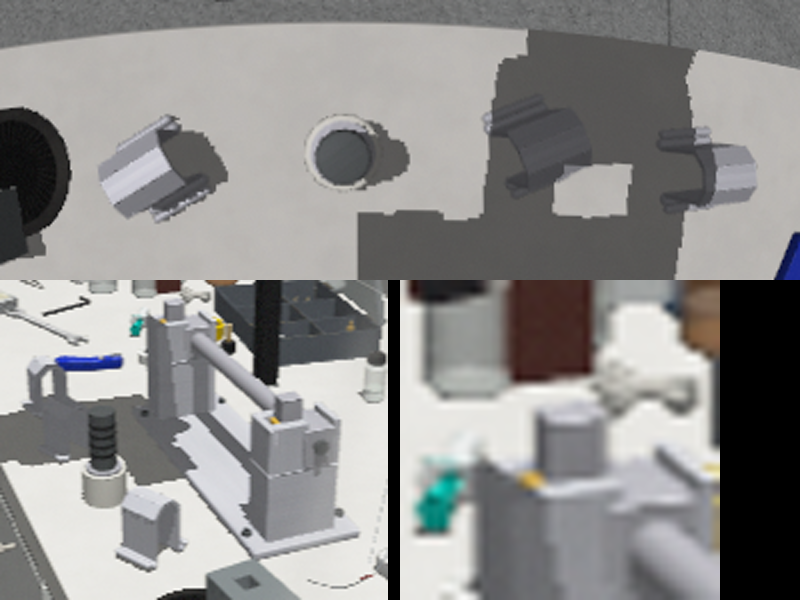

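Key 2 is home and the mallet stands upright. The three saddles show crests at about (145,170), (545,150) and (735,170) in the 2x wrist view. I'll measure their yaw and centre numerically.

```bash
python3 - <<'E'
from h import *
np.set_printoptions(precision=1,suppress=True)
d=dict(np.load('s8.npz'));g=cv2.cvtColor(cv2.imread('pics/s8.png'),cv2.COLOR_BGR2GRAY)
lsd=cv2.createLineSegmentDetector()
for n,(x0,x1,y0,y1) in dict(R=(90,225,105,225),M=(480,600,90,205),L=(655,765,120,215)).items():
    u0,u1,v0,v1=150+x0//2,150+x1//2,60+y0//2,60+y1//2
    L=lsd.detect(cv2.resize(g[v0:v1,u0:u1],None,fx=4,fy=4,interpolation=cv2.INTER_CUBIC))[0][:,0]
    print(n)
    for l in sorted(L,key=lambda l:-np.hypot(l[0]-l[2],l[1]-l[3]))[:12]:
        p=[onz(d,u0+l[i]/4,v0+l[i+1]/4,55,True)[:2] for i in (0,2)]
        q=p[1]-p[0]; q=q if q[1]>0 else -q
        print('  crop2x',(u0-150)*2+l[[0,2]]/2,(v0-60)*2+l[[1,3]]/2,'yaw',np.degrees(np.arctan2(-q[0],q[1])).round(1),'len',np.linalg.norm(q).round(1),p[0],p[1])
E
```

```text
R
  crop2x [122.9 170.4] [198.2 169. ] yaw 28.1 len 32.0 [471.8 -44.9] [456.8 -16.7]
  crop2x [150.1 184.1] [205.  184.5] yaw 28.2 len 22.5 [476.  -29.1] [465.4  -9.3]
  crop2x [169.2 156.2] [165.8 140.4] yaw -63.8 len 15.6 [455.  -17.3] [441.  -24.2]
  crop2x [136.4 117.9] [136.  147.6] yaw 27.5 len 12.5 [438.1 -35.5] [443.8 -46.5]
  crop2x [159.4 141.8] [121.8 132.1] yaw 26.5 len 11.4 [431.  -22.1] [436.1 -32.3]
  crop2x [127.  113.1] [218.9 206.4] yaw -42.2 len 10.6 [483.3 -43.2] [476.2 -51.1]
  crop2x [184.5 172.5] [182.  169.6] yaw -46.6 len 9.5 [464.  -9.] [457.2 -15.5]
  crop2x [156.8 168.2] [129.5 120.1] yaw 36.2 len 8.1 [435.2 -23.7] [430.4 -17.2]
  crop2x [139.  127.1] [212.2 219.4] yaw 27.8 len 8.3 [479.8 -35.8] [483.6 -43.1]
  crop2x [162.8 176.6] [129.7 129.8] yaw -2.9 len 7.7 [435.4 -20.3] [435.8 -12.6]
  crop2x [99.  97.3] [180.  166.8] yaw -85.1 len 7.4 [461.2 -58.7] [453.8 -59.4]
  crop2x [181.4 194.2] [131.4 129.8] yaw 4.3 len 7.1 [436.8  -9.9] [436.2  -2.9]
M
  crop2x [488.5 489.3] [159.  125.9] yaw 90.0 len 17.7 [451.9 153.1] [434.2 153.1]
  crop2x [553.6 554. ] [
[... 1174 characters left out ...]
 10.5 len 12.4 [436.8 280.2] [434.5 292.4]
  crop2x [712.5 716.2] [149.9 166.1] yaw -69.6 len 10.1 [438.7 294. ] [448.2 297.5]
  crop2x [756.8 748. ] [186.8 200.1] yaw 53.8 len 10.8 [458.6 331.1] [467.3 324.8]
  crop2x [728.7 713.7] [147.  147.8] yaw 7.0 len 11.5 [436.  306.3] [437.4 294.8]
  crop2x [691.1 676.8] [154.4 152.8] yaw -1.2 len 10.3 [442.7 278.4] [442.4 268.2]
  crop2x [729.3 742.4] [189.  188.8] yaw 4.1 len 10.5 [461.3 308.9] [460.6 319.4]
  crop2x [721.2 733.7] [143.5 143.5] yaw 5.0 len 9.7 [434.4 300.3] [433.6 310. ]
  crop2x [732.5 744.8] [144.2 146. ] yaw -1.2 len 9.9 [434.1 309.1] [434.3 319. ]
  crop2x [740.6 750.6] [187.4 187.8] yaw 1.7 len 8.2 [459.8 317.8] [459.5 326. ]
```

{"fn": "apply_moves", "kwargs": {
  "series": [
    [[1.63,-3.87,0,0,0,0,0.65],[1.63,-3.87,0,0,0,0,0.65],[1.63,-3.87,0,0,0,0,0.65],[0,0,0,0,0,7.75,0.65],[0,0,0,0,0,7.75,0.65],[0,0,0,0,0,7.75,0.65],[0,0,0,0,0,7.75,0.65],[0,0,0,0,0,7.75,0.65],[0,0,0,0,0,7.75,0.65],[0,0,0,0,0,7.75,0.65],[0,0,0,0,0,7.75,0.65],[0,0,0,0,0,0,0.65]]
  ]
}}

```text
t: 30.7
ee_pos: [456.5, -38.9, 232.6]
orientation: [-1.621, -2.691, 0.0]
ft_force: [1.3, -0.2, -0.3]
width: 57.2
```

{"fn": "apply_moves", "kwargs": {
  "series": [
    [[0,0,4,0,0,0,0.65],[0,0,4,0,0,0,0.65],[0,0,3,0,0,0,0.65],[0,0,0,0,0,0,0.65],[0,0,0,0,0,0,0.65],[0,0,0,0,0,0,0.65]]
  ]
}}

```text
t: 31.3
ee_pos: [457.9, -39.1, 124.1]
orientation: [1.617, 2.691, 0.002]
ft_force: [-0.6, 0.0, 0.4]
width: 56.9
```

```bash
cat > sad.py <<'E'
from h import *
np.set_printoptions(precision=1,suppress=True)
d=grab('wrist','sx.png');o=ctrl.get_obs();e=o['ee_pos'];Rm=R.from_rotvec(o['orientation']).as_matrix()
print(e,o['width'],'theta',np.degrees(np.arctan2(Rm[1,1],Rm[0,1])))
print('crest expect',proj(d,e*[1,1,0]+[0,0,60],True), 'corners',[proj(d,e*[1,1,0]+[0,0,43]+Rm[:,0]*a*20+Rm[:,1]*b*17,True).round() for a in(-1,1) for b in(-1,1)])
g=cv2.cvtColor(d['img'],cv2.COLOR_BGR2GRAY);u0,v0=250,130
L=cv2.createLineSegmentDetector().detect(cv2.resize(g[130:290,250:390],None,fx=3,fy=3,interpolation=cv2.INTER_CUBIC))[0][:,0]/3
for l in sorted(L,key=lambda l:-np.hypot(l[0]-l[2],l[1]-l[3]))[:16]: print((l+[u0,v0,u0,v0]).round(1),'deg from vertical',np.degrees(np.arctan((l[2]-l[0])/(l[3]-l[1]+1e-6))).round(0))
E
python3 sad.py
```

```text
[458.  -39.1 124.3] 57.057674384152634 theta 27.997368653466637
crest expect [321.4 217.5] corners [array([300., 235.]), array([343., 235.]), array([299., 185.]), array([344., 185.])]
[295.6 285.6 377.3 284.1] deg from vertical -89.0
[312.7 284.3 265.2 283.5] deg from vertical 89.0
[293.6 181.9 294.7 218.1] deg from vertical 2.0
[291.9 216.5 291.8 180.6] deg from vertical 0.0
[370.3 263.6 372.2 230.3] deg from vertical -3.0
[297.5 218.1 296.9 188.9] deg from vertical 1.0
[334.6 240.2 334.7 212.3] deg from vertical -0.0
[301.8 212.3 301.3 188.9] deg from vertical 1.0
[314.9 216.9 315.  240.2] deg from vertical 0.0
[356.5 189.8 356.5 211.9] deg from vertical 0.0
[264.4 284.9 284.8 285.8] deg from vertical 88.0
[347.9 218.1 347.6 236. ] deg from vertical -1.0
[301.9 236.  301.5 218.5] deg from vertical 1.0
[270.1 230.2 270.7 247.7] deg from vertical 2.0
[316.  240.  333.1 239.8] deg from vertical -89.0
[347.2 235.7 335.  240.4] deg from vertical -69.0
```

{"fn": "apply_moves", "kwargs": {
  "series": [
    [[0,0.25,2,0,0,0,0.65],[0,0,3,0,0,0,0.65],[0,0,2.9,0,0,0,0.65],[0,0,0,0,0,0,0.65],[0,0,0,0,0,0,0.65],[0,0,0,0,0,0,0],[0,0,0,0,0,0,0],[0,0,0,0,0,0,0],[0,0,0,0,0,0,0],[0,0,0,0,0,0,0],[0,0,0,0,0,0,0]]
  ]
}}

```text
t: 32.45
ee_pos: [459.8, -38.0, 44.5]
orientation: [1.619, 2.691, 0.001]
ft_force: [-0.1, 0.6, 8.2]
width: 33.6
```

{"fn": "apply_moves", "kwargs": {
  "series": [
    [[0,0,-3,0,0,0,0],[0,0,-4,0,0,0,0],[0,0,-4,0,0,0,0],[0,0,-4,0,0,0,0],[0,0,0,0,0,7,0],[0,0,0,0,0,7,0],[0,0,0,0,0,7,0],[0,0,0,0,0,7,0],[0,0,0,0,0,0,0],[0,0,0,0,0,0,0]]
  ]
}}

```text
t: 33.45
ee_pos: [458.7, -37.8, 193.6]
orientation: [-2.219, -2.224, 0.0]
ft_force: [-0.1, -0.2, -1.6]
width: 34.0
```

{"fn": "apply_moves", "kwargs": {
  "series": [
    [[1.6,3.58,0,0,0,0,0],[1.6,3.58,0,0,0,0,0],[1.6,3.58,0,0,0,0,0],[1.6,3.58,0,0,0,0,0],[0,0,0,0,0,0,0],[0,0,0,0,0,0,0],[0,0,0,0,0,0,0]]
  ]
}}

```text
t: 34.15
ee_pos: [600.8, 25.7, 193.1]
orientation: [-2.22, -2.221, 0.002]
ft_force: [-0.5, 1.3, -0.5]
width: 33.9
```

```bash
python3 -c "
from h import *
o=ctrl.get_obs();print(o['t'],o['ee_pos'].round(1),o['orientation'].round(3),o['width'],o['qpos'].round(2))"
```

```text
34.15 [600.8  25.7 193.1] [-2.220e+00 -2.221e+00  2.000e-03] 33.92727746852587 [ 0.02  0.44  1.72 -0.    0.99  0.02]
```

{"fn": "apply_moves", "kwargs": {
  "series": [
    [[0,0.25,0,0,0,0,0],[0,0,2.5,0,0,0,0],[0,0,2.5,0,0,0,0],[0,0,0,0,0,0,0],[0,0,0,0,0,0,0]]
  ]
}}

```text
t: 34.65
ee_pos: [604.3, 25.6, 144.0]
orientation: [-2.222, -2.22, 0.001]
ft_force: [0.4, -0.2, -0.9]
width: 33.8
```

{"fn": "apply_moves", "kwargs": {
  "series": [
    [[0,-0.1,2,0,0,0,0],[0,0,2,0,0,0,0],[0,0,0.4,0,0,0,0],[0,0,0,0,0,0,0]]
  ]
}}

```text
t: 35.05
ee_pos: [604.0, 25.9, 100.4]
orientation: [2.222, 2.22, 0.0]
ft_force: [0.1, 0.7, -0.3]
width: 33.8
```

{"fn": "apply_moves", "kwargs": {
  "series": [
    [[0,0,0.2,0,0,0,0],[0,0,0,0,0,0,0],[0,0,0,0,0,0,0.5],[0,0,0,0,0,0,0.65],[0,0,0,0,0,0,0.65],[0,0,0,0,0,0,0.65],[0,0,-3,0,0,0,0.65],[0,0,-3.5,0,0,0,0.65],[0,0,-4,0,0,0,0.65],[0,0,0,0,0,0,0.65]]
  ]
}}

```text
t: 36.05
ee_pos: [607.1, 26.1, 208.3]
orientation: [2.218, 2.216, 0.011]
ft_force: [0.7, 0.6, -0.6]
width: 57.5
```

{"fn": "apply_moves", "kwargs": {
  "series": [
    [[3.2,-3.14,0,0,0,0,0.65],[3.2,-3.14,0,0,0,0,0.65],[3.2,-3.14,0,0,0,0,0.65],[3.2,-3.14,0,0,0,0,0.65],[3.2,-3.14,0,0,0,0,0.65],[0,0,0,0,0,-7,0.65],[0,0,0,0,0,-7,0.65],[0,0,0,0,0,-7,0.65],[0,0,3.5,0,0,0,0.65],[0,0,3,0,0,0,0.65],[0,0,0,0,0,0,0.65],[0,0,0,0,0,0,0.65]]
  ]
}}

```text
t: 37.25
ee_pos: [446.6, 186.0, 137.5]
orientation: [-1.78, -2.587, 0.002]
ft_force: [0.4, 0.8, 0.3]
width: 57.5
```

```bash
python3 sad.py; python3 - <<'E'
from h import *
d=grab('side','r1.png')
a=cv2.resize(d['img'][130:270,235:405],(388,320),interpolation=cv2.INTER_CUBIC)
b=cv2.resize(cv2.imread('pics/sx.png')[110:300,220:420],(400,380),interpolation=cv2.INTER_CUBIC)
out=np.zeros((380,788,3),np.uint8);out[:320,:388]=a;out[:,388:]=b;cv2.imwrite('pics/r1c.png',out)
E
```

```text
[447.3 186.3 138.3] 57.13117239455595 theta 20.943103190049033
crest expect [322.4 212.2] corners [array([302., 230.]), array([343., 230.]), array([301., 182.]), array([344., 182.])]
[282.3 285.  377.3 284.4] deg from vertical -90.0
[291.3 174.4 293.7 213.6] deg from vertical 4.0
[370.4 264.  372.1 230.2] deg from vertical -3.0
[331.1 231.9 329.9 199.8] deg from vertical 2.0
[269.8 230.3 271.9 261.9] deg from vertical 4.0
[311.  206.4 312.9 232.3] deg from vertical 4.0
[378.  284.8 370.7 262.7] deg from vertical 18.0
[290.7 206.5 290.7 189.4] deg from vertical 0.0
[351.6 169.8 351.7 186.9] deg from vertical 0.0
[254.9 141.8 250.1 157. ] deg from vertical -17.0
[343.2 211.5 343.4 227.3] deg from vertical 1.0
[343.4 227.4 329.6 232.7] deg from vertical -69.0
[349.5 187.3 349.2 172.7] deg from vertical 1.0
[300.3 228.2 299.4 214. ] deg from vertical 4.0
[272.  261.8 267.8 274.5] deg from vertical -18.0
[264.8 283.9 278.1 284.3] deg from vertical 89.0
```

View pics/r1c.png

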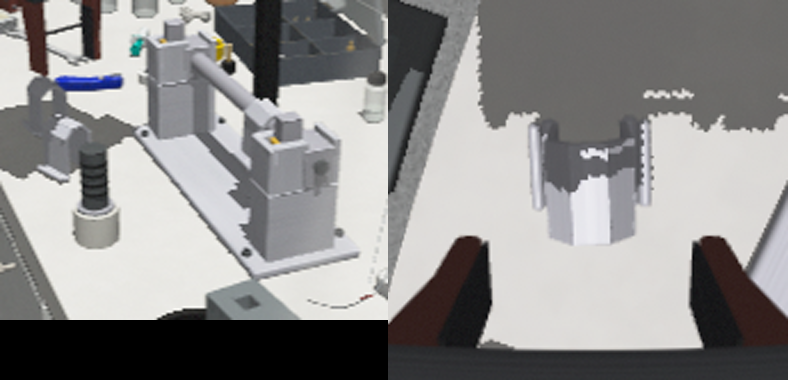

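Saddle 1 hangs on the rail. The second saddle is centred and aligned under the gripper (edges at 300 and 343 around column 321). I'll pick it.

{"fn": "apply_moves", "kwargs": {
  "series": [
    [[0,0,3,0,0,0,0.65],[0,0,3,0,0,0,0.65],[0,0,2.5,0,0,0,0.65],[0,0,0.9,0,0,0,0.65],[0,0,0,0,0,0,0.65],[0,0,0,0,0,0,0.65],[0,0,0,0,0,0,0],[0,0,0,0,0,0,0],[0,0,0,0,0,0,0],[0,0,0,0,0,0,0],[0,0,0,0,0,0,0]]
  ]
}}

```text
t: 38.45
ee_pos: [447.2, 186.2, 44.2]
orientation: [1.78, 2.588, 0.001]
ft_force: [-1.0, -1.9, 6.6]
width: 34.2
```

{"fn": "apply_moves", "kwargs": {
  "series": [
    [[0,0,-3,0,0,0,0],[0,0,-4,0,0,0,0],[0,0,-4,0,0,0,0],[0,0,-4,0,0,0,0],[0,0,0,0,0,7,0],[0,0,0,0,0,7,0],[0,0,0,0,0,7,0],[0,0,0,0,0,0,0],[0,0,0,0,0,0,0]]
  ]
}}

```text
t: 39.35
ee_pos: [446.7, 186.1, 193.5]
orientation: [-2.219, -2.224, 0.001]
ft_force: [-0.4, 0.1, -0.5]
width: 33.7
```

{"fn": "apply_moves", "kwargs": {
  "series": [
    [[-2.45,3.92,0,0,0,0,0],[-2.45,3.92,0,0,0,0,0],[-2.45,3.92,0,0,0,0,0],[-2.45,3.92,0,0,0,0,0],[0,0,0,0,0,0,0],[0,0,0,0,0,0,0],[0,0,0,0,0,0,0]]
  ]
}}

```text
t: 40.05
ee_pos: [602.3, 88.4, 193.0]
orientation: [-2.22, -2.221, 0.002]
ft_force: [-0.3, -0.2, -1.2]
width: 34.0
```

{"fn": "apply_moves", "kwargs": {
  "series": [
    [[0,0,2.5,0,0,0,0],[0,0,2.5,0,0,0,0],[0,0,0,0,0,0,0],[0,0,0,0,0,0,0]]
  ]
}}

```text
t: 40.45
ee_pos: [602.7, 88.8, 143.9]
orientation: [-2.22, -2.222, 0.002]
ft_force: [-0.2, 1.3, -1.1]
width: 33.8
```

{"fn": "apply_moves", "kwargs": {
  "series": [
    [[0,0,2,0,0,0,0],[0,0,2,0,0,0,0],[0,0,0.5,0,0,0,0],[0,0,0,0,0,0,0]]
  ]
}}

```text
t: 40.85
ee_pos: [603.6, 88.3, 99.2]
orientation: [-2.222, -2.221, 0.0]
ft_force: [-0.5, -0.5, -0.5]
width: 33.7
```

{"fn": "apply_moves", "kwargs": {
  "series": [
    [[0,0,0.1,0,0,0,0],[0,0,0,0,0,0,0],[0,0,0,0,0,0,0.5],[0,0,0,0,0,0,0.65],[0,0,0,0,0,0,0.65],[0,0,0,0,0,0,0.65],[0,0,-3,0,0,0,0.65],[0,0,-3.5,0,0,0,0.65],[0,0,-4,0,0,0,0.65],[0,0,0,0,0,0,0.65]]
  ]
}}

```text
t: 41.85
ee_pos: [606.9, 88.4, 208.3]
orientation: [2.218, 2.216, 0.012]
ft_force: [0.6, 0.5, 0.9]
width: 57.0
```

{"fn": "apply_moves", "kwargs": {
  "series": [
    [[3.77,-2.57,0,0,0,0,0.65],[3.77,-2.57,0,0,0,0,0.65],[3.77,-2.57,0,0,0,0,0.65],[3.77,-2.57,0,0,0,0,0.65],[3.77,-2.57,0,0,0,0,0.65],[3.77,-2.57,0,0,0,0,0.65],[0,0,0,0,0,-6,0.65],[0,0,3.5,0,0,0,0.65],[0,0,3,0,0,0,0.65],[0,0,0,0,0,0,0.65],[0,0,0,0,0,0,0.65]]
  ]
}}

```text
t: 42.95
ee_pos: [449.3, 314.1, 137.4]
orientation: [-2.103, -2.333, 0.003]
ft_force: [1.5, 0.3, -0.1]
width: 57.0
```

```bash
python3 sad.py
```

```text
[450.1 314.5 138.3] 56.96612562566798 theta 5.92808357735205
crest expect [321.7 211.8] corners [array([301., 229.]), array([342., 229.]), array([300., 182.]), array([343., 182.])]
[264.8 284.6 377.3 284.6] deg from vertical 90.0
[314.8 198.9 317.4 246.5] deg from vertical 3.0
[335.4 246.  334.1 198.5] deg from vertical 1.0
[355.  182.7 355.3 223.5] deg from vertical 0.0
[353.2 224.4 352.7 185.2] deg from vertical 1.0
[348.8 184.3 350.3 223.2] deg from vertical 2.0
[300.6 225.6 298.1 186.9] deg from vertical 4.0
[295.6 187.7 297.9 225.6] deg from vertical 3.0
[370.3 264.  372.1 230.2] deg from vertical -3.0
[269.9 230.3 271.9 261.9] deg from vertical 4.0
[378.1 284.8 370.6 262.6] deg from vertical 19.0
[294.4 212.7 294.1 195.6] deg from vertical 1.0
[301.8 196.5 302.  213.1] deg from vertical 1.0
[304.6 241.9 303.7 226. ] deg from vertical 3.0
[318.5 245.7 334.  245.8] deg from vertical 90.0
[271.9 261.9 267.9 274.4] deg from vertical -18.0
```

{"fn": "apply_moves", "kwargs": {
  "series": [
    [[-0.8,0.3,2,0,0,0,0.65],[0,0,3,0,0,0,0.65],[0,0,3,0,0,0,0.65],[0,0,1.4,0,0,0,0.65],[0,0,0,0,0,0,0.65],[0,0,0,0,0,0,0.65],[0,0,0,0,0,0,0],[0,0,0,0,0,0,0],[0,0,0,0,0,0,0],[0,0,0,0,0,0,0],[0,0,0,0,0,0,0]]
  ]
}}

```text
t: 44.1
ee_pos: [453.9, 307.0, 44.4]
orientation: [2.103, 2.333, 0.002]
ft_force: [0.2, -0.2, 6.3]
width: 34.4
```

{"fn": "apply_moves", "kwargs": {
  "series": [
    [[0,0,-3,0,0,0,0],[0,0,-4.5,0,0,0,0],[0,0,-4.5,0,0,0,0],[0,0,-4.5,0,0,0,0],[0,0,-1.5,0,0,6,0],[0,0,0,0,0,0,0],[0,0,0,0,0,0,0],[0,0,0,0,0,0,0]]
  ]
}}

```text
t: 44.9
ee_pos: [452.5, 306.0, 221.9]
orientation: [-2.22, -2.222, 0.005]
ft_force: [0.0, 0.0, -1.3]
width: 34.0
```

{"fn": "apply_moves", "kwargs": {
  "series": [
    [[-3.12,3.01,0,0,0,0,0],[-3.12,3.01,0,0,0,0,0],[-3.12,3.01,0,0,0,0,0],[-3.12,3.01,0,0,0,0,0],[-3.12,3.01,0,0,0,0,0],[0,0,1.5,0,0,0,0],[0,0,1.5,0,0,0,0],[0,0,0,0,0,0,0],[0,0,0,0,0,0,0],[0,0,0,0,0,0,0]]
  ]
}}

```text
t: 45.9
ee_pos: [603.3, 151.6, 193.8]
orientation: [-2.221, -2.222, 0.0]
ft_force: [-0.3, -1.0, -1.0]
width: 34.2
```

{"fn": "apply_moves", "kwargs": {
  "series": [
    [[0,0,2.5,0,0,0,0],[0,0,2.5,0,0,0,0],[0,0,0,0,0,0,0],[0,0,0,0,0,0,0]]
  ]
}}

```text
t: 46.3
ee_pos: [603.8, 151.1, 144.4]
orientation: [2.222, 2.221, 0.0]
ft_force: [-0.3, 0.5, -0.5]
width: 34.1
```

{"fn": "apply_moves", "kwargs": {
  "series": [
    [[0,0,2,0,0,0,0],[0,0,2,0,0,0,0],[0,0,0.6,0,0,0,0],[0,0,0,0,0,0,0]]
  ]
}}

```text
t: 46.7
ee_pos: [604.6, 151.0, 98.9]
orientation: [2.222, 2.22, 0.002]
ft_force: [0.0, 0.6, -0.9]
width: 34.1
```

{"fn": "apply_moves", "kwargs": {
  "series": [
    [[0,0,0,0,0,0,0],[0,0,0,0,0,0,0.5],[0,0,0,0,0,0,0.65],[0,0,0,0,0,0,0.65],[0,0,0,0,0,0,0.65],[0,0,-3,0,0,0,0.65],[0,0,-3.5,0,0,0,0.65],[0,0,-4.5,0,0,0,0.65],[0,-3,-4,0,0,0,0.65],[0,-4,-2,0,0,0,0.65],[0,-4,0,0,0,0,0.65],[0,0,0,0,0,0,0.65]]
  ]
}}

```text
t: 47.9
ee_pos: [489.5, 150.3, 268.1]
orientation: [-2.221, -2.221, 0.002]
ft_force: [0.4, -1.2, -0.2]
width: 57.2
```

{"fn": "apply_moves", "kwargs": {
  "series": [
    [[4.5,0,0,0,0,0,0.65],[4.5,0,0,0,0,0,0.65],[4.5,0,0,0,0,0,0.65],[4.5,0,0,0,0,0,0.65],[0,0,0,0,0,0,0.65],[0,0,0,0,0,0,0.65]]
  ]
}}

```text
t: 48.5
ee_pos: [494.0, 331.3, 267.0]
orientation: [2.22, 2.222, -0.002]
ft_force: [0.3, -0.1, -0.4]
width: 57.2
```

```bash
python3 - <<'E'
from h import *
o=ctrl.get_obs();print(o['t'],o['ee_pos'],o['ft_force'])
S=grab('side','f.png');C=grab('scene','fs.png')
a=cv2.resize(S['img'][130:290,235:405],(425,400),interpolation=cv2.INTER_CUBIC)
b=cv2.resize(C['img'][165:285,225:365],(375,321),interpolation=cv2.INTER_CUBIC)
out=np.zeros((400,800,3),np.uint8);out[:,:425]=a;out[:321,425:]=b;cv2.imwrite('pics/fc.png',out)
E
```

```text
48.5 [493.98826646 331.26590146 266.95850261] [ 0.25728581 -0.13876922 -0.38308361]
```

View pics/fc.png

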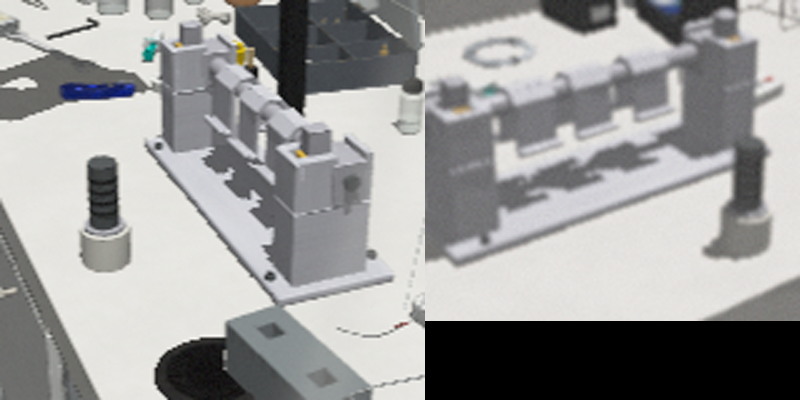

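The final views show three saddles hanging on the rail between the hubs. Both keys are home and the mallet stands upright with nothing touching it, so I'm handing in.

```bash
python3 -c "
from workcell import ctrl
print(ctrl.close_job())"
```

```text
the job is handed in; nothing more can be done
None
```

The job is done and handed in at about 48.5 s of robot time. Each hub has a key in its slot with the sloping side to the brass shoe. I started both by hand and drove them home with the mallet before hanging anything. All three saddles then went over the rail between the hubs, and the mallet is back upright on the bench.

**Last checks that agreed:**
- The side-camera crops taken after driving show both key shoulders down on the hub tops. The final blows stopped hard: about 90 N at the wrist on key 1 and 66 N on key 2, at nearly the same tool height.
- The final side and scene views show three saddles hanging astride the bar, the mallet standing free, and the gripper well clear.

**Weak or disagreeing points:**
- The shoe travel could not be read directly, so "fully home" rests on the pictures and the hard stop.
- The wrist camera disagreed with the side camera by about 3 mm in x on key 1. I went with the side view, and the key entered freely.
- The mallet seemed to slip a few millimetres in the grip during the last blows. This did not change the result.
- I viewed 17 pictures against a budget of 14, one more than the allowed overrun of two.

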